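Fetch the rivet tin from behind the bottles

ROBOT

A 6-joint arm with a two-finger parallel gripper is mounted at the origin on the work surface. World frame = base frame: x ahead of the robot, y to its left, z up, the work surface at z = 0. Lengths are in mm, angles in rad, forces in N, time in s.
With the tool pointing down it reaches from about 350 to 975 mm from the base axis. Payload 7.1 kg.
Tool frame: the origin (TCP) lies at the very end of the fingers, on their centre line; the grasp point (between the pads) lies 19 mm behind it; y points along the fingers, x is the direction in which the jaws open and shut, and the axes are right-handed (so a half turn about y gives the same grasp; the last joint's range is limited). The gripper opens to 88 mm and grips with 3 to 60 N. Pads are 20 mm wide; open, the fingers measure 115 mm over their backs; the gripper's body (75 mm by 178 mm) begins 61 mm behind the grasp point.
Start: joints at [-1.247, 0.423, 1.63, -0, 1.089, -0.019], TCP at [210.095, -588.613, 222.675] pointing down, gripper open.
Joint ranges: [-3, 3], [-0.9, 2.11], [0.09, 2.58], [-1.31, 4.45], [0.11, 2.69], [-2.54, 2.54]. Speed limits (rad/s): [2.39, 2.39, 3.01, 3.14, 3.14, 3.14].

INTERFACE

Orientations are given as a rotation vector (axis times angle).
In Python, from workcell import ctrl gives the robot as it stands. The module is installed in compiled form; this text tells all that it offers.
- The arm moves only by the tool jog_arm, never from a script. Its argument "steps" is a list of rows, each an object with "turn": the turn, a rotation vector about the world's x, y, z scaled (see below), a list of three; "dp": the shift along the world's x, y, z scaled (see below), a list of three; "claw": the opening, from 0 (shut) to 1 (fully open). In form: [{"turn": [wx, wy, wz], "dp": [x, y, z], "claw": claw}, ...]. A call has 1 to 12 rows; each row is the pose to reach, as a shift and turn from the pose measured when the call began, turning the shorter way round; what a row does not reach only later rows make up. The controller multiplies each number of a shift by 80 mm and each number of a turn by pi rad. A row lasts 1/12 s, in which the tool goes at most 41.7 mm and 7.16 degrees, less where a joint would pass 70% of its speed; a pose out of reach is approached as far as the arm can. A call with a number of a shift or a turn outside -1 to 1 is refused whole. A call with a gripper value outside its range is refused whole. The fingers move at their own pace and stop on an object; the grip force is fixed at half the most. Time passes only in rows, so rows that repeat a pose let the fingers close. It gives the time, the measured TCP pose, the force and the opening at its end, in the units of the state.
- ctrl.get_obs(): the state, without advancing time (a new reading comes with each control period).
- ctrl.get_image(name): name is "side" or "top" or "wrist"; returns a dict with "img" (480x640x3 uint8, red, green, blue), "range_z" (480x640 float32, mm along the optical axis (not along the pixel's ray), 0 where there is no reading), "fovy" (degrees; the focal length in pixels is half the picture's height over the tangent of half this angle, whatever the lens; pixels are square), "cx", "cy" (the principal point, pixels), "dist_coeffs" ([k1, k2, p1, p2, k3] as OpenCV has them; the pictures are not rectified), "camera_from_world" (4x4, takes a point from world to camera coordinates); the wrist camera has in their place "hand_eye" (4x4, takes a point from camera to tool coordinates, whose origin is the TCP and whose axes are the tool frame's). Camera axes: x right, y down, z forward; pixel columns grow to the right and rows downward; lengths in mm; the calibration is good to about 2 mm. A picture is of the moment at which its call begins: read the wrist's pose just before it.
- ctrl.close_job(): hands the job in, once; it reports no verdict.
The state is a dict: "t": time; "qpos": joint angles; "qvel": joint speeds; "joint_torque": joint torques, N m; "ee_pos": TCP position; "orientation": TCP orientation; "ft_force": force on the tool from outside, world axes, zero at the start; "moment": the same for the moment, N m; "width": finger opening in mm.
Only numpy, scipy, OpenCV 4.12 (cv2) and the standard library are available. Lean on these libraries where they do the work, as an engineer would, in place of code of your own. Each camera call takes 0.05 s, during which the arm holds its last target.

TASK

The low rivet tin at the back of the wooden caddy is hemmed in by the can, the flask and the jar: first clear all three off to the black rubber mat and stand them there, without moving the tin. Then fetch the tin and set it down in the middle of the round cork coaster, and only after that put the can, the flask and the jar back upright, each in the very place in the caddy where it stood before. Knock nothing over, drop nothing, and leave the sneaker, the hammer and the tape roll alone.

Things in the scene. Friction and masses are not known exactly. Their poses are not given: they have to be found in the camera images.
- rivet_tin: low round closed steel tin, 55 mm across (lid 55, body 54), 40 mm high, 0.12 kg; origin at the centre of its underside, z up. Starts on the caddy's floor at the caddy's origin, between the three tall things and the back board
- can: tall round bare-metal can, 48 mm across with straight sides to 110 mm, then a small cap 20 mm across to 118 mm; 0.28 kg; origin at the centre of its underside, z up. It starts on one of the caddy's three outer places, which one changes from start to start.
- flask: white flat-sided rectangular bottle, 36 mm (its x) by 56 mm (its y), straight sides to 100 mm, then a black round cap 24 mm across to 118 mm; 0.22 kg; origin at the centre of its underside, z up; it stands with its x within 0.1 rad of the caddy's x. It starts on one of the caddy's three outer places, which one changes from start to start.
- jar: wide round amber jar with a black lid of the same width, 58 mm across with straight sides, 110 mm high (lid from 86 mm); 0.34 kg; origin at the centre of its underside, z up. It starts on one of the caddy's three outer places, which one changes from start to start.
- caddy: fixed wooden caddy, open at the front (its -x, towards the robot) and above. Floor 10 mm thick, from x -110 to +50 mm and y -125 to +125 mm, its upper face at z 10 mm; origin at the table level under the tin's place. Back board at x 40 to 50 mm and end boards outside y -117 and +117 mm, all up to z 45 mm. The three outer places are marked by worn rings at (x, y) = (-64, 0), (0, 70) and (0, -70) mm; things stand within 3 mm of them
- mat: fixed black rubber mat, 290 mm (its x) by 130 mm (its y), 4 mm thick, the side area; origin at the centre of its underside. Lies on one side of the caddy, left or right, with its long side roughly along the robot's x
- coaster: fixed round cork coaster, 110 mm across, 5 mm thick, where the tin must go; origin at the centre of its underside. Lies on the other side of the caddy from the mat
- sneaker: white sneaker about 265 mm long and 105 mm high, 0.45 kg, behind the caddy, to be left alone; origin at the middle of its underside, x towards the toe
- hammer: hammer lying flat on the table beyond and to the right of the caddy, under 50 mm high and about 250 mm long, to be left alone; x runs along it, handle towards -x
- tape: cardboard-coloured tape roll lying flat on the table beyond and to the left of the caddy, 90 mm across, 22 mm high, to be left alone; origin at the centre of its underside

How it is judged:
By the outcome, as a careful person would: the job done as asked, in the order asked, and still so for the second after the job is handed in, with the robot touching nothing.
It also fails if it takes over 133 s, if anything falls off the work surface, if the arm or the gripper's body presses on something with over 40 N, if the wrist force passes 120 N, or if a joint passes its speed limit or range.

## Working session

There is one attempt and no reset: what is moved stays moved. The work goes in short steps, Python scripts to look and compute and a tool call to move; the robot and the scene stay as the last step left them, time stands still between calls to the robot, and variables do not carry over. Pictures are saved under pics/ and viewed, and the job is handed in when it is done.

Besides the shell and the picture viewer there is one more tool, called after "Call:" as name(argument=value, ...), one argument or row to a line, values as JSON. jog_arm: Moves the arm, as the interface text tells. Its arguments: {"type":"object","properties":{"steps":{"type":"array","items":{"type":"object","properties":{"turn":{"type":"array","items":{"type":"number"}},"dp":{"type":"array","items":{"type":"number"}},"claw":{"type":"number"}}}}},"required":["steps"]}

```bash
mkdir -p pics; cat > h.py <<'E'
import numpy as np, cv2
from workcell import ctrl
from scipy.spatial.transform import Rotation as R
def K(d):
    f=240/np.tan(np.radians(d["fovy"])/2)
    return np.array([[f,0,d["cx"]],[0,f,d["cy"]],[0,0,1.]])
def cloud(d, pose=None):
    z=d["range_z"].astype(float); h,w=z.shape
    u,v=np.meshgrid(np.arange(w),np.arange(h))
    p=cv2.undistortPoints(np.stack([u,v],-1).reshape(-1,1,2).astype(np.float64),K(d),np.array(d["dist_coeffs"],float)).reshape(h,w,2)
    P=np.concatenate([p*z[...,None],z[...,None]],-1)
    if pose is None: T=np.linalg.inv(np.array(d["camera_from_world"]))
    else: T=pose@np.array(d["hand_eye"])
    Q=P@T[:3,:3].T+T[:3,3]; Q[z<=0]=np.nan
    return Q
def tcp():
    o=ctrl.get_obs(); T=np.eye(4); T[:3,:3]=R.from_rotvec(o["orientation"]).as_matrix(); T[:3,3]=o["ee_pos"]; return T,o
def save(d,n): cv2.imwrite("pics/"+n,d["img"][...,::-1])
E
python3 - <<'E'
from h import *
T,o=tcp(); print(o)
for n in ("top","side","wrist"):
    d=ctrl.get_image(n); save(d,n+"0.png"); np.savez(n+"0.npz",**d)
    print(n,{k:v for k,v in d.items() if k not in("img","range_z")})
E
```

```text
{'t': 0.0, 'qpos': array([-1.24696372e+00,  4.23847002e-01,  1.63066799e+00,  1.29664663e-05,
        1.08858298e+00, -1.90047475e-02]), 'qvel': array([ 0.00010443,  0.00013707, -0.00091739, -0.00012169,  0.00061941,
       -0.00186099]), 'joint_torque': array([-1.24852464e-03, -5.44625473e+01, -2.73661995e+01,  6.43745530e-02,
        2.27085646e-02, -1.38484252e-04]), 'ee_pos': array([ 209.95285332, -588.10557853,  221.90648919]), 'orientation': array([-1.35118388,  0.95392256, -0.95192634]), 'ft_force': array([ 0.44647369, -0.22111537, -0.18119896]), 'moment': array([ 0.00483259, -0.00488226, -0.04309315]), 'width': 87.96001094612072}
top {'fovy': 54.2723900376826, 'cx': 311.4666186208736, 'cy': 243.3462772395052, 'dist_coeffs': array([-0.10506441,  0.        ,  0.        ,  0.        ,  0.        ]), 'camera_from_world': array([[ 7.36322000e-03, -9.99590282e-01,  2.76595698e-02,
        -1.15618817e+01],
       [-9.98360412e-01, -8.91871575e-03, -5.65415242e-02,
         6.45892305e+02],
       [ 5.67650459e-02, -2.71978918e-02, -9.98017036e-01,
         9.34466790e+02],
       [
[... 433 characters left out ...]
+01],
       [ 7.32309192e-02,  7.85546545e-01, -6.14454114e-01,
         8.80316688e+02],
       [ 0.00000000e+00,  0.00000000e+00,  0.00000000e+00,
         1.00000000e+00]])}
wrist {'fovy': 60.57325866421004, 'cx': 317.9454859433222, 'cy': 240.75320480018408, 'dist_coeffs': array([0.00396071, 0.        , 0.        , 0.        , 0.        ]), 'hand_eye': array([[ 9.99999831e-01, -4.58413861e-04,  3.57762688e-04,
        -3.55071086e-01],
       [-4.70381812e-04, -2.75980905e-01,  9.61163003e-01,
        -1.61953115e+02],
       [-3.41874773e-04, -9.61163009e-01, -2.75981074e-01,
         7.47805597e+01],
       [ 0.00000000e+00,  0.00000000e+00,  0.00000000e+00,
         1.00000000e+00]])}
```

View pics/top0.png

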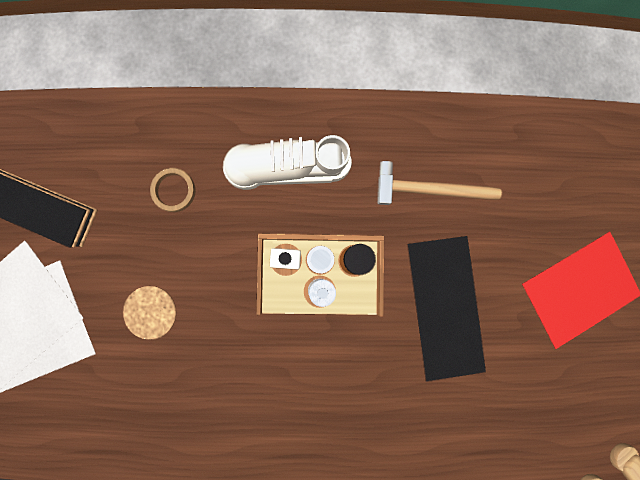

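View pics/side0.png

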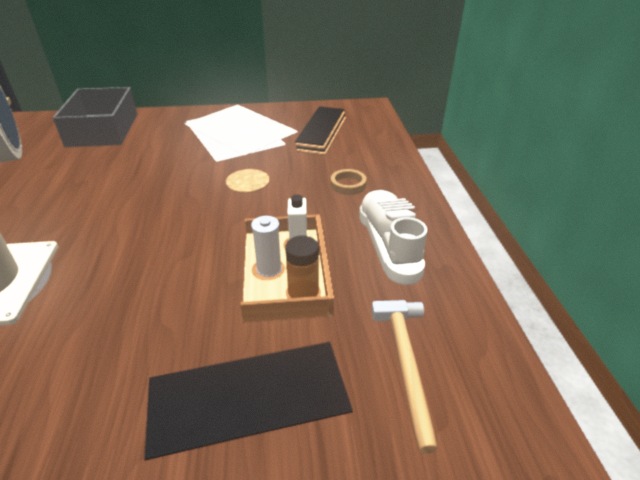

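```bash
python3 - <<'E'
from h import *
for n in ("top","side"):
    d=dict(np.load(n+"0.npz")); Q=cloud(d); q=Q.reshape(-1,3)
    print(n,np.isfinite(q[:,0]).mean())
    for lo,hi in((-5,3),(3,8),(8,14),(35,55),(95,130)):
        m=(q[:,2]>lo)&(q[:,2]<hi); print(lo,hi,m.sum(),np.round(np.percentile(q[m],[2,50,98],axis=0),0).tolist() if m.sum() else "")
    z=np.nan_to_num(Q[...,2],nan=-50); cv2.imwrite("pics/%s_h.png"%n,cv2.applyColorMap(np.clip(z*1.8+20,0,255).astype(np.uint8),cv2.COLORMAP_JET))
E
```

```text
top 0.9959375
-5 3 199367 [[162.0, -716.0, -3.0], [522.0, -46.0, 0.0], [965.0, 628.0, 3.0]]
3 8 25445 [[214.0, -670.0, 3.0], [554.0, 100.0, 4.0], [963.0, 646.0, 7.0]]
8 14 5819 [[471.0, -293.0, 8.0], [565.0, 4.0, 10.0], [769.0, 483.0, 14.0]]
35 55 2652 [[151.0, -714.0, 37.0], [625.0, -24.0, 46.0], [817.0, 161.0, 54.0]]
95 130 3052 [[534.0, -113.0, 96.0], [620.0, -14.0, 112.0], [840.0, 67.0, 129.0]]
side 0.9960319010416666
-5 3 126625 [[-52.0, -428.0, -1.0], [471.0, -178.0, 1.0], [967.0, 768.0, 3.0]]
3 8 37610 [[-107.0, -365.0, 3.0], [508.0, -18.0, 4.0], [964.0, 835.0, 7.0]]
8 14 5947 [[-150.0, -171.0, 8.0], [514.0, 12.0, 12.0], [1610.0, 1878.0, 14.0]]
35 55 6515 [[-591.0, -147.0, 35.0], [603.0, 673.0, 46.0], [1613.0, 1884.0, 55.0]]
95 130 8083 [[-613.0, -117.0, 96.0], [620.0, 927.0, 111.0], [1613.0, 1883.0, 129.0]]
```

The top view shows the flask at (285,258), the tin at (320,259), the jar at (358,260), the can at (321,292), the coaster at (149,313) and the mat at (446,308). Next I'll measure them precisely.

```bash
python3 - <<'E'
from h import *
top=dict(np.load("top0.npz")); side=dict(np.load("side0.npz"))
for n,d in(("top",top),("side",side)):
    Q=cloud(d); hsv=cv2.cvtColor(d["img"],cv2.COLOR_RGB2HSV)
    q=Q
    def rep(name,m,circ=False):
        p=q[m]; 
        if len(p)<10: print(n,name,len(p));return
        lo,hi=np.percentile(p[:,:2],[1,99],axis=0)
        (c,r)=cv2.minEnclosingCircle(p[:,:2].astype(np.float32)); rect=cv2.minAreaRect(p[:,:2].astype(np.float32))
        print(n,name,len(p),"med",np.round(np.median(p,axis=0),1),"mid",np.round((lo+hi)/2,1),"ext",np.round(hi-lo,1),"rect",np.round(rect[0],1),np.round(rect[1],1),round(rect[2],2))
    X,Y,Z=q[...,0],q[...,1],q[...,2]
    reg=(X>450)&(X<680)&(Y>-200)&(Y<200)
    # high clusters
    m=(reg&(Z>96)&(Z<125)).astype(np.uint8); k,l=cv2.connectedComponents(m)
    for i in range(1,k): 
        if (l==i).sum()>15: rep("high",l==i)
    rep("capped",reg&(Z>113.5)&(Z<122))
    rep("tinlid",(X>590)&(X<660)&(abs(Y+10)<35)&(Z>44)&(Z<56))
    rep("boards",reg&(Z>42)&(Z<47.5))
    rep("floor",reg&(Z>7)&(Z<13))
    blk=(hsv[...,2]<45)&(X>300)&(X<720)&(Y<-180)&(Y>-450)&(Z<12)&(Z>-4)
    rep("mat",blk)
    ck=(X>400)&(X<620)&(Y>230)&(Y<430)&(Z>2.5)&(Z<9)&(hsv[...,2]>150)
    rep("coaster",ck)
E
```

```text
top high 800 med [612.3 -90.4 120. ] mid [612.4 -91. ] ext [54.5 54.3] rect [612.5 -91.6] [54.8 57.2] 0.92
top high 454 med [611.8  43.7 110. ] mid [612.6  44.6] ext [35.1 55.1] rect [612.7  44.9] [55.9 35.9] 86.05
top high 484 med [550.4 -23.3 120.2] mid [550.4 -23.2] ext [46.9 46.9] rect [550.3 -23.4] [47.1 47.3] 0.56
top capped 1130 med [597.9 -77.4 120. ] mid [583.4 -59. ] ext [109.4 117.5] rect [581.2 -31. ] [107.9 183.5] 4.78
top tinlid 652 med [617.5 -20.5  50.1] mid [625.5 -12.5] ext [67.3 63.3] rect [624.5 -10.7] [69.2 67.4] 0.37
top boards 1160 med [648.  -20.6  45. ] mid [584.2 -23.6] ext [156.8 249.6] rect [583.4 -23.4] [251.  158.9] 89.77
top floor 5201 med [561.8  -2.5  10.2] mid [577.8 -23.6] ext [148.4 232.1] rect [571.9 -23.5] [235.  162.3] 89.53
top mat 7512 med [ 512.9 -289.8    3.9] mid [ 514.5 -290.1] ext [283.1 146.3] rect [ 514.  -290.7] [288.5 129.7] 7.92
top coaster 2035 med [502.1 327.    5.5] mid [502.2 327.3] ext [102.8 102.3] rect [501.8 327.6] [108.9 107.9] 44.74
side high 355 med [608.7  28.3 111. ] mid [609.4  42.4] ext [36.2 52.7] rect [610.1  43.9] [56.4 35.4] 86.53
side high 546 med [548.3 -36.4 120.3] mid [548.  -23.7] ext [46.5 47.2] rect [548.1 -22.8] [48.9 49. ] 34.05
side high 914 med [ 609.5 -103.2  120.9] mid [609.5 -92.1] ext [54.6 54.9] rect [609.7 -91.7] [58.  56.9] 61.25
side capped 766 med [599.4 -80.9 121. ] mid [581.5 -39.3] ext [109.9 158.9] rect [579.  -38.1] [106.  168.9] 6.13
side tinlid 128 med [654.4  -9.4  47. ] mid [625.5  -9.9] ext [68.6 68.7] rect [626.5 -11.1] [68.5 69.6] 2.26
side boards 975 med [ 618.1 -117.6   46. ] mid [581.7 -23.3] ext [156.2 250.4] rect [580.9 -22.9] [252.7 159.4] 89.83
side floor 1928 med [545.2 -60.1  11.6] mid [575.4 -26.8] ext [148.8 242.1] rect [578.9 -25.9] [158.  247.1] 0.3
side mat 2
side coaster 1978 med [509.  323.9   4. ] mid [510.1 330.6] ext [213.5 194.5] rect [510.  330.1] [199.4 219.8] 89.92
```

View pics/top_h.png

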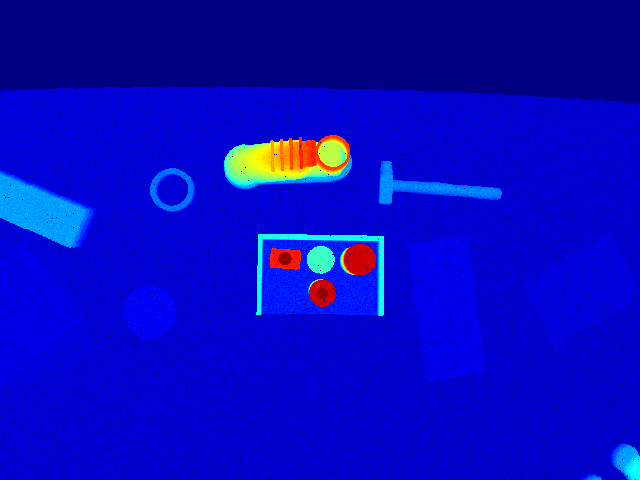

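View pics/wrist0.png

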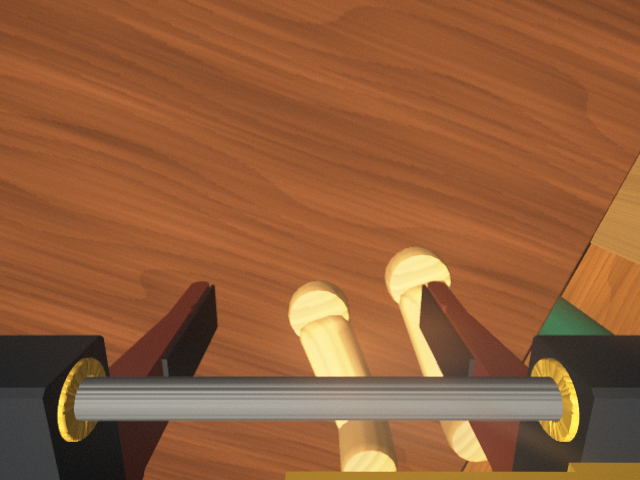

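```bash
cat >> h.py <<'E'
def want(xdir_deg):
    a=np.radians(xdir_deg); x=np.array([np.cos(a),np.sin(a),0]); y=np.array([0,0,-1.]); return np.stack([x,y,np.cross(x,y)],1)
def turn(xdir_deg,T=None):
    if T is None: T=tcp()[0]
    return R.from_matrix(want(xdir_deg)@T[:3,:3].T).as_rotvec()/np.pi
def go(pos,xdir,label=""):
    T,o=tcp(); print(label,"t",round(o["t"],2),"tcp",np.round(o["ee_pos"],1),"w",round(o["width"],1),"F",np.round(o["ft_force"],1),"xdir",round(np.degrees(np.arctan2(T[1,0],T[0,0])),2),"tilt",np.round(T[:3,1],3),"q",np.round(o["qpos"],2))
    print("   dp units",np.round((np.array(pos)-o["ee_pos"])/80,3),"turn",np.round(turn(xdir,T),4))
E
python3 - <<'E'
from h import *
for x in (0,180,90,-90): go((549.5,-23.4,160),x,str(x))
# coaster in side, by colour; refine
for n in("top","side"):
    d=dict(np.load(n+"0.npz")); Q=cloud(d);hsv=cv2.cvtColor(d["img"],cv2.COLOR_RGB2HSV)
    near=(np.hypot(Q[...,0]-502,Q[...,1]-327)<75)
    c=near&(hsv[...,1]<140)&(hsv[...,2]>170)
    print(n,c.sum()); p=Q[c]; lo,hi=np.percentile(p[:,:2],[.5,99.5],axis=0); print((lo+hi)/2,hi-lo,np.median(p[:,2]),np.mean(p[:,:2],axis=0))
    cc,r=cv2.minEnclosingCircle(p[:,:2].astype(np.float32)); print(cc,r)
    t=(np.hypot(Q[...,0]-612,Q[...,1]+23)<30)&(Q[...,2]>47)&(Q[...,2]<54); p=Q[t]; print("tin",len(p),cv2.minEnclosingCircle(p[:,:2].astype(np.float32)),np.median(p,axis=0))
E
```

```text
0 t 0.15 tcp [ 210.  -588.3  222.1] w 87.7 F [0.7 0.5 0.7] xdir -70.36 tilt [-0.     0.001 -1.   ] q [-1.25  0.42  1.63  0.    1.09 -0.02]
   dp units [ 4.244  7.061 -0.776] turn [-2.000e-04 -3.000e-04  3.909e-01]
180 t 0.15 tcp [ 210.  -588.3  222.1] w 87.7 F [0.7 0.5 0.7] xdir -70.36 tilt [-0.     0.001 -1.   ] q [-1.25  0.42  1.63  0.    1.09 -0.02]
   dp units [ 4.244  7.061 -0.776] turn [-3.000e-04  3.000e-04 -6.091e-01]
90 t 0.15 tcp [ 210.  -588.3  222.1] w 87.7 F [0.7 0.5 0.7] xdir -70.36 tilt [-0.     0.001 -1.   ] q [-1.25  0.42  1.63  0.    1.09 -0.02]
   dp units [ 4.244  7.061 -0.776] turn [ 1.000e-04 -5.000e-04  8.909e-01]
-90 t 0.15 tcp [ 210.  -588.3  222.1] w 87.7 F [0.7 0.5 0.7] xdir -70.36 tilt [-0.     0.001 -1.   ] q [-1.25  0.42  1.63  0.    1.09 -0.02]
   dp units [ 4.244  7.061 -0.776] turn [-0.0004 -0.     -0.1091]
top 2174
[501.55026562 327.07754982] [104.97354165 105.3714829 ] 5.419099529718039 [501.72647203 327.22536971]
(500.8697509765625, 328.2888488769531) 56.102420806884766
tin 580 ((613.0653686523438, -23.094573974609375), 27.24238395690918) [613.35832039 -22.51521181  50.48269485]
side 925
[501.6928019  335.48923824] [119.35810701 122.03763595] 7.195188580561307 [501.18430109 329.36822727]
(510.31072998046875, 331.6985778808594) 72.35487365722656
tin 0 ((0.0, 0.0), 0.0) [nan nan nan]
  return _methods._mean(a, axis=axis, dtype=dtype,
  ret = um.true_divide(
```

Call:
jog_arm(
  steps=[
    {"turn": [0,0,0.025],"dp": [0.26,0.44,0],"claw": 1},
    {"turn": [0,0,0.05],"dp": [0.53,0.88,0],"claw": 1},
    {"turn": [0,0,0.05],"dp": [0.53,0.88,0],"claw": 1},
  ],
)

```text
t: 0.4
ee_pos: [254.1, -512.4, 221.2]
orientation: [-1.403, 0.832, -0.825]
ft_force: [0.8, 0.2, -0.7]
width: 87.5
```

Call:
jog_arm(
  steps=[
    {"turn": [0,0,0.025],"dp": [0.26,0.44,0],"claw": 1},
    {"turn": [0,0,0.05],"dp": [0.53,0.88,0],"claw": 1},
    {"turn": [0,0,0.05],"dp": [0.53,0.88,0],"claw": 1},
  ],
)

```text
t: 0.65
ee_pos: [297.9, -437.2, 220.6]
orientation: [-1.447, 0.708, -0.698]
ft_force: [-0.9, -0.1, -0.0]
width: 88.1
```

Call:
jog_arm(
  steps=[
    {"turn": [0,0,0.025],"dp": [0.26,0.44,0],"claw": 1},
    {"turn": [0,0,0.05],"dp": [0.53,0.88,0],"claw": 1},
    {"turn": [0,0,0.05],"dp": [0.53,0.88,0],"claw": 1},
  ],
)

```text
t: 0.9
ee_pos: [341.8, -362.6, 220.2]
orientation: [-1.484, 0.583, -0.571]
ft_force: [-0.4, 0.4, -0.9]
width: 87.8
```

Call:
jog_arm(
  steps=[
    {"turn": [0,0,0.025],"dp": [0.26,0.44,0],"claw": 1},
    {"turn": [0,0,0.05],"dp": [0.53,0.88,0],"claw": 1},
    {"turn": [0,0,0.05],"dp": [0.53,0.88,0],"claw": 1},
  ],
)

```text
t: 1.15
ee_pos: [386.0, -288.5, 220.2]
orientation: [-1.514, 0.457, -0.443]
ft_force: [0.3, -0.6, 0.2]
width: 88.3
```

Call:
jog_arm(
  steps=[
    {"turn": [0,0,0.025],"dp": [0.26,0.44,0],"claw": 1},
    {"turn": [0,0,0.05],"dp": [0.53,0.88,0],"claw": 1},
    {"turn": [0,0,0.05],"dp": [0.53,0.88,0],"claw": 1},
  ],
)

```text
t: 1.4
ee_pos: [430.7, -214.8, 220.3]
orientation: [-1.537, 0.33, -0.316]
ft_force: [-0.0, -0.1, 0.5]
width: 88.0
```

Call:
jog_arm(
  steps=[
    {"turn": [0,0,0.025],"dp": [0.26,0.44,0],"claw": 1},
    {"turn": [0,0,0.05],"dp": [0.53,0.88,0],"claw": 1},
    {"turn": [0,0,0.05],"dp": [0.53,0.88,0],"claw": 1},
  ],
)

```text
t: 1.65
ee_pos: [475.8, -141.4, 220.5]
orientation: [-1.552, 0.202, -0.19]
ft_force: [0.3, -0.2, -0.3]
width: 87.6
```

```bash
python3 - <<'E'
from h import *
go((549.5,-23.4,200),0)
E
```

```text
t 1.65 tcp [ 475.8 -141.4  220.5] w 87.6 F [ 0.3 -0.2 -0.3] xdir -14.31 tilt [-0.006  0.01  -1.   ] q [-0.32  0.24  1.91  0.01  1.   -0.07]
   dp units [ 0.921  1.475 -0.257] turn [-0.003  -0.0024  0.0795]
```

Call:
jog_arm(
  steps=[
    {"turn": [0,0,0.03],"dp": [0.23,0.37,0],"claw": 1},
    {"turn": [-0.001,-0.001,0.05],"dp": [0.46,0.74,0],"claw": 1},
    {"turn": [-0.001,-0.001,0.05],"dp": [0.46,0.74,0],"claw": 1},
  ],
)

```text
t: 1.9
ee_pos: [515.4, -79.8, 220.8]
orientation: [-1.563, 0.072, -0.067]
ft_force: [0.9, 0.6, 0.4]
width: 88.3
```

Call:
jog_arm(
  steps=[
    {"turn": [0,0,0.03],"dp": [0.23,0.37,-0.1],"claw": 1},
    {"turn": [-0.001,-0.001,0.03],"dp": [0.44,0.7,-0.2],"claw": 1},
    {"turn": [-0.001,-0.001,0.03],"dp": [0.44,0.7,-0.25],"claw": 1},
    {"turn": [-0.001,-0.001,0.03],"dp": [0.44,0.7,-0.25],"claw": 1},
  ],
)

```text
t: 2.23
ee_pos: [550.2, -24.1, 199.5]
orientation: [-1.568, -0.003, 0.006]
ft_force: [-1.0, 0.5, 0.6]
width: 87.9
```

```bash
python3 - <<'E'
from h import *
go((549.5,-23.4,70),0)
T,o=tcp(); d=ctrl.get_image("wrist"); save(d,"w1.png"); Q=cloud(d,T)
X,Y,Z=[Q[...,i] for i in range(3)]
m=((Z>104)&(Z<126)&(X>480)&(X<680)&(abs(Y+23)<130)).astype(np.uint8); k,l=cv2.connectedComponents(m)
for i in range(1,k):
    p=Q[l==i]
    if len(p)>150: print(len(p),np.round(cv2.minEnclosingCircle(p[:,:2].astype(np.float32))[0],1),np.median(p,axis=0).round(1),cv2.minAreaRect(p[:,:2].astype(np.float32)))
E
```

```text
t 2.23 tcp [550.2 -24.1 199.5] w 87.9 F [-1.   0.5  0.6] xdir 0.33 tilt [-0.002  0.003 -1.   ] q [-0.07  0.35  1.81  0.    0.99 -0.07]
   dp units [-0.009  0.009 -1.619] turn [-0.001  -0.0006 -0.0018]
4321 [609.1  46.1] [604.8  50.6 109.6] ((609.691650390625, 45.74488830566406), (56.00585174560547, 36.945648193359375), 86.25213623046875)
4139 [547.4 -22.6] [547.4 -18.8 119.9] ((547.349365234375, -22.583045959472656), (48.25239181518555, 49.08659744262695), 0.7806493639945984)
4383 [609.5 -90.5] [602.  -87.3 119.8] ((602.853271484375, -90.94900512695312), (45.036277770996094, 55.27687454223633), 17.533090591430664)
```

View pics/w1.png

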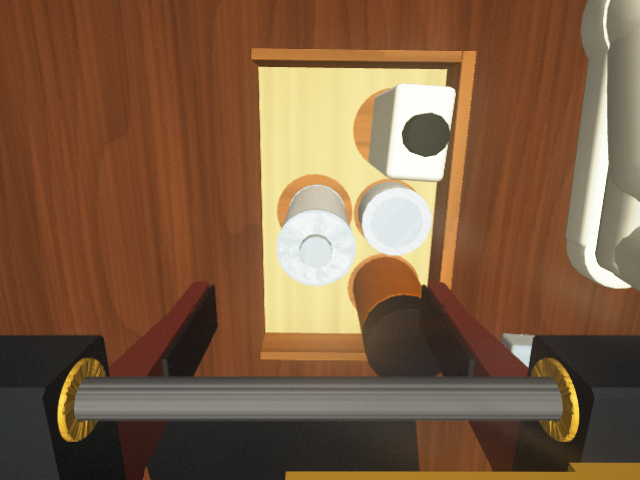

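The wrist view shows the can cap at (316,250), the tin at (395,220), the flask at (425,133) and the jar at (400,330). This agrees with the other cameras to within 3 mm. Next I'll grasp the can.

Call:
jog_arm(
  steps=[
    {"turn": [-0.001,-0.0006,-0.002],"dp": [-0.02,0.01,-0.4],"claw": 0.8},
    {"turn": [-0.001,-0.0006,-0.002],"dp": [-0.024,0.01,-0.8],"claw": 0.8},
    {"turn": [-0.001,-0.0006,-0.002],"dp": [-0.024,0.01,-0.85],"claw": 0.8},
    {"turn": [-0.001,-0.0006,-0.002],"dp": [-0.024,0.01,-0.85],"claw": 0.8},
  ],
)

```text
t: 2.62
ee_pos: [546.1, -25.4, 130.8]
orientation: [-1.571, 0.006, 0.001]
ft_force: [-0.0, -0.5, 0.3]
width: 70.2
```

Call:
jog_arm(
  steps=[
    {"dp": [0,0,-0.3],"turn": [0,0,0],"claw": 0.8},
    {"dp": [0,0,-0.6],"turn": [0,0,0],"claw": 0.8},
    {"dp": [0,0,-0.83],"turn": [0,0,0],"claw": 0.8},
    {"dp": [0,0,-0.83],"turn": [0,0,0],"claw": 0.8},
    {"dp": [0,0,-0.83],"turn": [0,0,0],"claw": 0.8},
  ],
)

```text
t: 3.03
ee_pos: [546.6, -26.1, 65.5]
orientation: [-1.571, 0.007, -0.0]
ft_force: [0.4, 0.2, 0.3]
width: 70.1
```

```bash
python3 - <<'E'
from h import *
go((548.3,-23.2,65),0)
E
```

```text
t 3.03 tcp [546.6 -26.1  65.5] w 70.1 F [0.4 0.2 0.3] xdir -0.26 tilt [-0.004 -0.    -1.   ] q [-0.07  0.54  1.89 -0.    0.71 -0.06]
   dp units [ 0.022  0.036 -0.007] turn [ 0.0001 -0.0013  0.0014]
```

Call:
jog_arm(
  steps=[
    {"dp": [0.022,0.036,-0.006],"turn": [0,-0.0013,0.0014],"claw": 0.8},
    {"dp": [0.022,0.036,-0.006],"turn": [0,-0.0013,0.0014],"claw": 0.8},
    {"dp": [0.022,0.036,-0.006],"turn": [0,-0.0013,0.0014],"claw": 0.8},
  ],
)

```text
t: 3.28
ee_pos: [549.6, -23.3, 66.8]
orientation: [-1.571, -0.002, -0.002]
ft_force: [0.4, -0.8, -1.2]
width: 70.3
```

Call:
jog_arm(
  steps=[
    {"dp": [0,0,0],"turn": [0,0,0],"claw": 0.6},
    {"dp": [0,0,0],"turn": [0,0,0],"claw": 0.3},
    {"dp": [0,0,0],"turn": [0,0,0],"claw": 0.3},
    {"dp": [0,0,0],"turn": [0,0,0],"claw": 0.3},
    {"dp": [0,0,0],"turn": [0,0,0],"claw": 0.3},
    {"dp": [0,0,0],"turn": [0,0,0],"claw": 0.3},
  ],
)

```text
t: 3.78
ee_pos: [549.4, -23.2, 67.0]
orientation: [-1.571, -0.002, -0.002]
ft_force: [-2.0, 0.7, 5.6]
width: 47.9
```

```bash
python3 - <<'E'
from h import *
go((548.3,-23.2,65),0)
E
```

```text
t 3.78 tcp [549.4 -23.2  67. ] w 47.9 F [-2.   0.7  5.6] xdir -0.0 tilt [ 0.003 -0.    -1.   ] q [-0.06  0.54  1.89 -0.    0.71 -0.06]
   dp units [-0.014  0.    -0.025] turn [0.0001 0.0008 0.    ]
```

Call:
jog_arm(
  steps=[
    {"dp": [0,0,0.1],"turn": [0,0,0],"claw": 0.3},
    {"dp": [0,0,0.3],"turn": [0,0,0],"claw": 0.3},
    {"dp": [-0.05,0,0.6],"turn": [0,0,0],"claw": 0.3},
    {"dp": [-0.1,0,0.9],"turn": [0,0,0],"claw": 0.3},
    {"dp": [-0.1,0,1],"turn": [0,0,0],"claw": 0.3},
  ],
)

```text
t: 4.2
ee_pos: [542.0, -23.3, 149.7]
orientation: [-1.571, -0.004, -0.004]
ft_force: [1.2, -0.2, -3.3]
width: 47.7
```

```bash
python3 - <<'E'
from h import *
go((419.5,-303,147),0)
d=ctrl.get_image("side"); save(d,"s1.png")
E
```

```text
t 4.2 tcp [542.  -23.3 149.7] w 47.7 F [ 1.2 -0.2 -3.3] xdir -0.0 tilt [ 0.005 -0.001 -1.   ] q [-0.06  0.4   1.87 -0.    0.87 -0.06]
   dp units [-1.532 -3.497 -0.034] turn [0.0002 0.0017 0.    ]
```

View pics/s1.png

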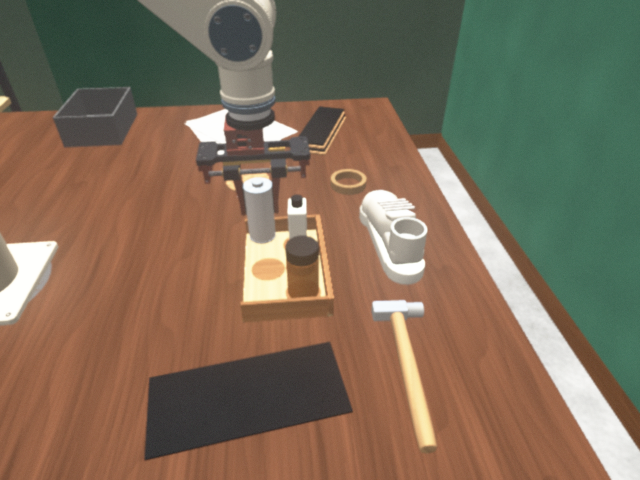

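The can is lifted and held at (260,210), and its worn ring shows at (268,268). The others haven't moved. Next I'll carry it to the near end of the mat.

Call:
jog_arm(
  steps=[
    {"dp": [-0.1,-0.15,0],"turn": [0,0,0],"claw": 0.3},
    {"dp": [-0.2,-0.4,0],"turn": [0,0.001,0],"claw": 0.3},
    {"dp": [-0.3,-0.65,0],"turn": [0,0.001,0],"claw": 0.3},
    {"dp": [-0.39,-0.9,0],"turn": [0,0.001,0],"claw": 0.3},
  ],
)

```text
t: 4.58
ee_pos: [510.0, -96.2, 148.6]
orientation: [-1.571, -0.002, -0.001]
ft_force: [0.0, -0.3, -3.1]
width: 47.6
```

Call:
jog_arm(
  steps=[
    {"dp": [-0.1,-0.25,0],"turn": [0,0,0],"claw": 0.3},
    {"dp": [-0.2,-0.5,0],"turn": [0,0,0],"claw": 0.3},
    {"dp": [-0.3,-0.75,0],"turn": [0,0,0],"claw": 0.3},
    {"dp": [-0.39,-0.98,0],"turn": [0,0,0],"claw": 0.3},
  ],
)

```text
t: 4.92
ee_pos: [476.9, -175.8, 147.1]
orientation: [-1.57, 0.0, 0.001]
ft_force: [0.9, -0.3, -2.9]
width: 47.8
```

Call:
jog_arm(
  steps=[
    {"dp": [-0.1,-0.25,0],"turn": [0,0,0],"claw": 0.3},
    {"dp": [-0.2,-0.5,0],"turn": [0,0,0],"claw": 0.3},
    {"dp": [-0.3,-0.75,0],"turn": [0,0,0],"claw": 0.3},
    {"dp": [-0.39,-0.98,0],"turn": [0,0,0],"claw": 0.3},
  ],
)

```text
t: 5.25
ee_pos: [443.8, -255.2, 145.6]
orientation: [-1.569, 0.002, 0.003]
ft_force: [0.4, -0.4, -3.6]
width: 47.5
```

```bash
python3 - <<'E'
from h import *
go((419.5,-303,147),0)
E
```

```text
t 5.25 tcp [ 443.8 -255.2  145.6] w 47.5 F [ 0.4 -0.4 -3.6] xdir 0.01 tilt [-0.003  0.002 -1.   ] q [-0.54  0.37  1.93 -0.    0.84 -0.54]
   dp units [-0.304 -0.597  0.017] turn [-0.0005 -0.001  -0.0001]
```

Call:
jog_arm(
  steps=[
    {"dp": [-0.1,-0.2,0],"turn": [0,0,0],"claw": 0.3},
    {"dp": [-0.2,-0.4,0],"turn": [0,0,0],"claw": 0.3},
    {"dp": [-0.3,-0.6,0],"turn": [-0.0005,-0.001,0],"claw": 0.3},
    {"dp": [-0.3,-0.6,0],"turn": [-0.0005,-0.001,0],"claw": 0.3},
    {"dp": [-0.3,-0.6,-0.2],"turn": [-0.0005,-0.001,0],"claw": 0.3},
    {"dp": [-0.3,-0.6,-0.5],"turn": [-0.0005,-0.001,0],"claw": 0.3},
    {"dp": [-0.3,-0.6,-0.75],"turn": [-0.0005,-0.001,0],"claw": 0.3},
    {"dp": [-0.3,-0.6,-0.8],"turn": [-0.0005,-0.001,0],"claw": 0.3},
    {"dp": [-0.3,-0.6,-0.8],"turn": [-0.0005,-0.001,0],"claw": 0.3},
  ],
)

```text
t: 6.0
ee_pos: [418.3, -302.0, 79.7]
orientation: [-1.568, 0.003, 0.003]
ft_force: [0.1, 0.8, -3.4]
width: 47.6
```

```bash
python3 - <<'E'
from h import *
go((419.5,-303,61.5),0)
E
```

```text
t 6.0 tcp [ 418.3 -302.    79.7] w 47.6 F [ 0.1  0.8 -3.4] xdir 0.02 tilt [-0.004  0.003 -1.   ] q [-0.65  0.49  1.95  0.    0.71 -0.65]
   dp units [ 0.015 -0.013 -0.227] turn [-0.0009 -0.0012 -0.0001]
```

Call:
jog_arm(
  steps=[
    {"dp": [0.01,-0.01,-0.08],"turn": [-0.0009,-0.0012,0],"claw": 0.3},
    {"dp": [0.01,-0.01,-0.16],"turn": [-0.0009,-0.0012,0],"claw": 0.3},
    {"dp": [0.01,-0.01,-0.21],"turn": [-0.0009,-0.0012,0],"claw": 0.3},
    {"dp": [0.01,-0.01,-0.22],"turn": [-0.0009,-0.0012,0],"claw": 0.3},
    {"dp": [0.01,-0.01,-0.22],"turn": [-0.0009,-0.0012,0],"claw": 0.3},
  ],
)

```text
t: 6.42
ee_pos: [419.1, -302.8, 62.1]
orientation: [-1.571, -0.0, 0.0]
ft_force: [-0.0, 0.6, -2.6]
width: 47.8
```

```bash
python3 - <<'E'
from h import *
go((419.5,-303,61),0)
E
```

```text
t 6.42 tcp [ 419.1 -302.8   62.1] w 47.8 F [-0.   0.6 -2.6] xdir 0.02 tilt [ 0.  0. -1.] q [-0.65  0.52  1.96  0.    0.66 -0.65]
   dp units [ 0.004 -0.003 -0.014] turn [-0.      0.     -0.0001]
```

Call:
jog_arm(
  steps=[
    {"dp": [0,0,-0.012],"turn": [0,0,0],"claw": 0.3},
    {"dp": [0,0,-0.022],"turn": [0,0,0],"claw": 0.3},
    {"dp": [0,0,-0.022],"turn": [0,0,0],"claw": 0.3},
  ],
)

```text
t: 6.67
ee_pos: [419.5, -303.0, 61.1]
orientation: [-1.571, -0.001, -0.0]
ft_force: [-1.8, 0.6, 2.5]
width: 47.8
```

Call:
jog_arm(
  steps=[
    {"dp": [0,0,0],"turn": [0,0,0],"claw": 0.3},
    {"dp": [0,0,0],"turn": [0,0,0],"claw": 0.3},
  ],
)

```text
t: 6.83
ee_pos: [419.7, -303.2, 61.3]
orientation: [-1.572, -0.001, -0.001]
ft_force: [0.2, 0.8, -3.6]
width: 47.7
```

Call:
jog_arm(
  steps=[
    {"dp": [0,0,-0.012],"turn": [0,0,0],"claw": 0.3},
    {"dp": [0,0,-0.012],"turn": [0,0,0],"claw": 0.3},
    {"dp": [0,0,-0.012],"turn": [0,0,0],"claw": 0.65},
    {"dp": [0,0,-0.012],"turn": [0,0,0],"claw": 0.75},
    {"dp": [0,0,-0.012],"turn": [0,0,0],"claw": 0.75},
    {"dp": [0,0,-0.012],"turn": [0,0,0],"claw": 0.75},
  ],
)

```text
t: 7.33
ee_pos: [419.8, -303.3, 60.3]
orientation: [-1.572, -0.002, -0.001]
ft_force: [-1.1, 0.7, 0.7]
width: 65.5
```

Call:
jog_arm(
  steps=[
    {"dp": [0,0,0.2],"turn": [0,0,0],"claw": 0.75},
    {"dp": [0,0,0.6],"turn": [0,0,0],"claw": 0.75},
    {"dp": [0,0,1],"turn": [0,0,0],"claw": 0.75},
    {"dp": [0,0,1],"turn": [0,0,0],"claw": 0.8},
  ],
)

```text
t: 7.67
ee_pos: [422.5, -305.3, 145.2]
orientation: [-1.577, -0.007, -0.006]
ft_force: [0.2, -0.4, 1.2]
width: 68.8
```

Call:
jog_arm(
  steps=[
    {"dp": [0.2,0.2,0.2],"turn": [0,0,0],"claw": 0.9},
    {"dp": [0.6,0.6,0.4],"turn": [0,0,0],"claw": 0.9},
    {"dp": [0.9,0.97,0.5],"turn": [0,0,0],"claw": 0.9},
    {"dp": [0.9,0.97,0.5],"turn": [0,0,0],"claw": 0.9},
  ],
)

```text
t: 8.0
ee_pos: [498.9, -224.8, 187.1]
orientation: [-1.578, -0.013, -0.008]
ft_force: [0.1, 0.1, 0.7]
width: 79.2
```

```bash
python3 - <<'E'
from h import *
go((610.5,-91.3,165),0)
d=ctrl.get_image("side"); save(d,"s2.png")
E
```

```text
t 8.0 tcp [ 498.9 -224.8  187.1] w 79.2 F [0.1 0.1 0.7] xdir 0.18 tilt [ 0.013 -0.007 -1.   ] q [-0.44  0.35  1.84 -0.    0.94 -0.45]
   dp units [ 1.395  1.669 -0.277] turn [ 0.0022  0.0043 -0.001 ]
```

View pics/s2.png

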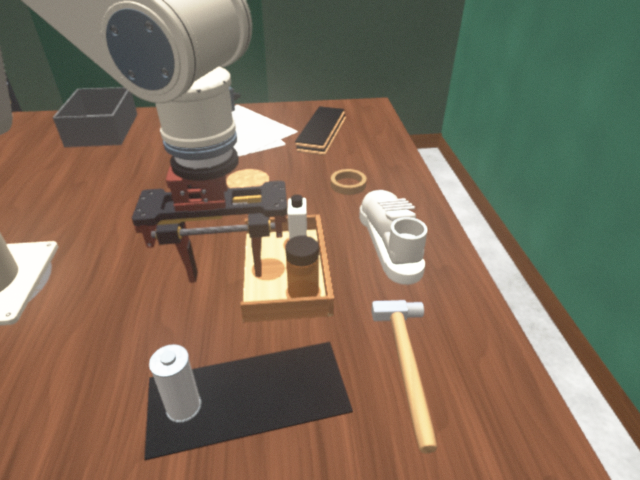

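The can stands upright on the mat at (182,415). Next is the jar.

Call:
jog_arm(
  steps=[
    {"dp": [0.3,0.35,0],"turn": [0.002,0.004,-0.001],"claw": 0.9},
    {"dp": [0.7,0.84,0],"turn": [0.002,0.004,-0.001],"claw": 0.9},
    {"dp": [0.7,0.84,0],"turn": [0.002,0.004,-0.001],"claw": 0.9},
  ],
)

```text
t: 8.3
ee_pos: [555.3, -156.2, 185.4]
orientation: [-1.571, -0.002, 0.003]
ft_force: [0.0, 1.1, -0.4]
width: 79.1
```

Call:
jog_arm(
  steps=[
    {"dp": [0.35,0.4,0],"turn": [0,0,0],"claw": 0.9},
    {"dp": [0.69,0.83,-0.2],"turn": [0,0,0],"claw": 0.9},
    {"dp": [0.69,0.83,-0.3],"turn": [0,0,0],"claw": 0.9},
    {"dp": [0.69,0.83,-0.3],"turn": [0,0,0],"claw": 0.9},
  ],
)

```text
t: 8.63
ee_pos: [609.4, -88.6, 158.2]
orientation: [-1.57, -0.0, 0.008]
ft_force: [-1.2, -0.7, -0.1]
width: 79.0
```

```bash
python3 - <<'E'
from h import *
go((610.5,-91.3,66),0)
E
```

```text
t 8.63 tcp [609.4 -88.6 158.2] w 79.0 F [-1.2 -0.7 -0.1] xdir 0.31 tilt [-0.005  0.001 -1.   ] q [-0.16  0.49  1.69 -0.    0.97 -0.17]
   dp units [ 0.014 -0.034 -1.152] turn [-0.0002 -0.0017 -0.0017]
```

Call:
jog_arm(
  steps=[
    {"dp": [0.014,-0.034,0],"turn": [0,-0.0017,-0.0017],"claw": 0.9},
    {"dp": [0.014,-0.034,-0.2],"turn": [0,-0.0017,-0.0017],"claw": 0.9},
    {"dp": [0.014,-0.034,-0.5],"turn": [0,-0.0017,-0.0017],"claw": 0.9},
    {"dp": [0.014,-0.034,-0.7],"turn": [0,-0.0017,-0.0017],"claw": 0.9},
    {"dp": [0.014,-0.034,-0.7],"turn": [0,-0.0017,-0.0017],"claw": 0.9},
  ],
)

```text
t: 9.05
ee_pos: [606.9, -93.0, 99.1]
orientation: [-1.569, 0.006, 0.003]
ft_force: [-1.7, -0.3, 0.3]
width: 79.1
```

```bash
python3 - <<'E'
from h import *
go((610.5,-91.3,66),0)
E
```

```text
t 9.05 tcp [606.9 -93.   99.1] w 79.1 F [-1.7 -0.3  0.3] xdir -0.12 tilt [-0.006  0.001 -1.   ] q [-0.17  0.57  1.72  0.    0.86 -0.17]
   dp units [ 0.046  0.022 -0.414] turn [-0.0004 -0.0019  0.0006]
```

Call:
jog_arm(
  steps=[
    {"dp": [0.046,0.022,0],"turn": [0,-0.0019,0.0006],"claw": 0.9},
    {"dp": [0.046,0.022,-0.2],"turn": [0,-0.0019,0.0006],"claw": 0.9},
    {"dp": [0.046,0.022,-0.41],"turn": [0,-0.0019,0.0006],"claw": 0.9},
    {"dp": [0.046,0.022,-0.41],"turn": [0,-0.0019,0.0006],"claw": 0.9},
    {"dp": [0.046,0.022,-0.41],"turn": [0,-0.0019,0.0006],"claw": 0.9},
  ],
)

```text
t: 9.47
ee_pos: [610.3, -92.0, 66.9]
orientation: [-1.569, 0.001, -0.0]
ft_force: [-0.3, 0.4, -0.3]
width: 79.0
```

```bash
python3 - <<'E'
from h import *
go((610.5,-91.3,66),0)
E
```

```text
t 9.47 tcp [610.3 -92.   66.9] w 79.0 F [-0.3  0.4 -0.3] xdir -0.05 tilt [-0.     0.001 -1.   ] q [-0.17  0.62  1.73  0.    0.79 -0.17]
   dp units [ 0.003  0.009 -0.012] turn [-0.0004 -0.0001  0.0003]
```

Call:
jog_arm(
  steps=[
    {"dp": [0,0,0],"turn": [0,0,0],"claw": 0.7},
    {"dp": [0,0,0],"turn": [0,0,0],"claw": 0.4},
    {"dp": [0,0,0],"turn": [0,0,0],"claw": 0.4},
    {"dp": [0,0,0],"turn": [0,0,0],"claw": 0.4},
    {"dp": [0,0,0],"turn": [0,0,0],"claw": 0.4},
    {"dp": [0,0,0],"turn": [0,0,0],"claw": 0.4},
  ],
)

```text
t: 9.97
ee_pos: [610.8, -92.2, 67.9]
orientation: [-1.57, -0.0, -0.001]
ft_force: [-1.7, -0.5, 6.3]
width: 57.8
```

```bash
python3 - <<'E'
from h import *
go((607.6,-277.5,147),0)
E
```

```text
t 9.97 tcp [610.8 -92.2  67.9] w 57.8 F [-1.7 -0.5  6.3] xdir -0.04 tilt [ 0.001  0.001 -1.   ] q [-0.17  0.62  1.73  0.    0.8  -0.17]
   dp units [-0.04  -2.316  0.988] turn [-0.0003  0.0003  0.0002]
```

Call:
jog_arm(
  steps=[
    {"dp": [0,0,0.1],"turn": [0,0,0],"claw": 0.4},
    {"dp": [0,0,0.3],"turn": [0,0,0],"claw": 0.4},
    {"dp": [0,0,0.6],"turn": [0,0,0],"claw": 0.4},
    {"dp": [0,0,0.9],"turn": [0,0,0],"claw": 0.4},
    {"dp": [0,0,1],"turn": [0,0,0],"claw": 0.4},
  ],
)

```text
t: 10.38
ee_pos: [612.3, -92.3, 151.2]
orientation: [-1.57, -0.003, -0.004]
ft_force: [0.5, 0.1, -3.3]
width: 57.5
```

Call:
jog_arm(
  steps=[
    {"dp": [0,-0.15,0],"turn": [0,0,0],"claw": 0.4},
    {"dp": [0,-0.4,0],"turn": [0,0,0],"claw": 0.4},
    {"dp": [0,-0.65,0],"turn": [0,0,0],"claw": 0.4},
    {"dp": [0,-0.85,0],"turn": [0,0,0],"claw": 0.4},
  ],
)

```text
t: 10.72
ee_pos: [611.5, -161.8, 150.0]
orientation: [-1.57, -0.002, -0.003]
ft_force: [0.2, 0.8, -2.9]
width: 57.8
```

Call:
jog_arm(
  steps=[
    {"dp": [0,-0.25,0],"turn": [0,0,0],"claw": 0.4},
    {"dp": [0,-0.5,0],"turn": [0,0,0],"claw": 0.4},
    {"dp": [0,-0.75,0],"turn": [0,0,0],"claw": 0.4},
    {"dp": [0,-0.85,0],"turn": [0,0,0],"claw": 0.4},
  ],
)

```text
t: 11.05
ee_pos: [610.6, -232.7, 148.8]
orientation: [-1.571, 0.0, -0.003]
ft_force: [-0.6, -0.4, -3.7]
width: 57.8
```

```bash
python3 - <<'E'
from h import *
go((607.6,-277.5,62),0)
E
```

```text
t 11.05 tcp [ 610.6 -232.7  148.8] w 57.8 F [-0.6 -0.4 -3.7] xdir -0.13 tilt [ 0.002  0.    -1.   ] q [-0.38  0.55  1.61  0.    0.98 -0.38]
   dp units [-0.038 -0.56  -1.084] turn [-0.0001  0.0006  0.0007]
```

Call:
jog_arm(
  steps=[
    {"dp": [-0.02,-0.25,0],"turn": [0,0,0],"claw": 0.4},
    {"dp": [-0.038,-0.5,0],"turn": [0,0,0],"claw": 0.4},
    {"dp": [-0.038,-0.56,0],"turn": [0,0,0],"claw": 0.4},
    {"dp": [-0.038,-0.56,-0.2],"turn": [0,0,0],"claw": 0.4},
    {"dp": [-0.038,-0.56,-0.45],"turn": [0,0,0],"claw": 0.4},
    {"dp": [-0.038,-0.56,-0.7],"turn": [0,0,0],"claw": 0.4},
    {"dp": [-0.038,-0.56,-0.8],"turn": [0,0,0],"claw": 0.4},
    {"dp": [-0.038,-0.56,-0.8],"turn": [0,0,0],"claw": 0.4},
  ],
)

```text
t: 11.72
ee_pos: [605.7, -276.2, 81.9]
orientation: [-1.568, 0.004, 0.001]
ft_force: [0.1, 0.4, -3.2]
width: 57.5
```

```bash
python3 - <<'E'
from h import *
go((607.6,-277.5,62),0)
E
```

```text
t 11.72 tcp [ 605.7 -276.2   81.9] w 57.5 F [ 0.1  0.4 -3.2] xdir -0.12 tilt [-0.003  0.003 -1.   ] q [-0.45  0.65  1.61  0.    0.89 -0.45]
   dp units [ 0.023 -0.017 -0.249] turn [-0.0009 -0.0009  0.0007]
```

Call:
jog_arm(
  steps=[
    {"dp": [0.02,-0.015,-0.08],"turn": [-0.0009,-0.0009,0.0007],"claw": 0.4},
    {"dp": [0.02,-0.015,-0.16],"turn": [-0.0009,-0.0009,0.0007],"claw": 0.4},
    {"dp": [0.02,-0.015,-0.22],"turn": [-0.0009,-0.0009,0.0007],"claw": 0.4},
    {"dp": [0.02,-0.015,-0.245],"turn": [-0.0009,-0.0009,0.0007],"claw": 0.4},
    {"dp": [0.02,-0.015,-0.25],"turn": [-0.0009,-0.0009,0.0007],"claw": 0.4},
    {"dp": [0.02,-0.015,-0.25],"turn": [-0.0009,-0.0009,0.0007],"claw": 0.4},
  ],
)

```text
t: 12.22
ee_pos: [607.6, -277.5, 62.2]
orientation: [-1.571, -0.0, -0.0]
ft_force: [0.7, -0.0, -3.9]
width: 57.4
```

Call:
jog_arm(
  steps=[
    {"dp": [0,0,-0.008],"turn": [0,0,0],"claw": 0.4},
    {"dp": [0,0,-0.015],"turn": [0,0,0],"claw": 0.4},
    {"dp": [0,0,-0.015],"turn": [0,0,0],"claw": 0.4},
  ],
)

```text
t: 12.47
ee_pos: [607.9, -277.7, 61.9]
orientation: [-1.571, -0.001, -0.001]
ft_force: [-3.3, 0.1, 3.3]
width: 57.9
```

Call:
jog_arm(
  steps=[
    {"dp": [0,0,-0.008],"turn": [0,0,0],"claw": 0.4},
    {"dp": [0,0,-0.01],"turn": [0,0,0],"claw": 0.75},
    {"dp": [0,0,-0.01],"turn": [0,0,0],"claw": 0.82},
    {"dp": [0,0,-0.01],"turn": [0,0,0],"claw": 0.82},
    {"dp": [0,0,-0.01],"turn": [0,0,0],"claw": 0.82},
  ],
)

```text
t: 12.88
ee_pos: [608.1, -277.8, 61.2]
orientation: [-1.572, -0.001, -0.001]
ft_force: [0.3, -0.6, 0.2]
width: 71.8
```

Call:
jog_arm(
  steps=[
    {"dp": [0,0,0.2],"turn": [0,0,0],"claw": 0.82},
    {"dp": [0,0,0.6],"turn": [0,0,0],"claw": 0.82},
    {"dp": [0,0,1],"turn": [0,0,0],"claw": 0.82},
    {"dp": [0,0,1],"turn": [0,0,0],"claw": 0.8},
  ],
)

```text
t: 13.22
ee_pos: [611.8, -279.4, 147.5]
orientation: [-1.576, -0.008, -0.008]
ft_force: [1.7, -0.7, 0.4]
width: 70.5
```

Call:
jog_arm(
  steps=[
    {"dp": [0,0.25,0.1],"turn": [0,0,0],"claw": 0.8},
    {"dp": [0,0.7,0.3],"turn": [0,0,-0.005],"claw": 0.8},
    {"dp": [0,1,0.3],"turn": [0,0,-0.01],"claw": 0.8},
  ],
)

```text
t: 13.47
ee_pos: [613.3, -198.7, 174.3]
orientation: [-1.577, 0.014, -0.038]
ft_force: [0.3, 0.1, 0.5]
width: 70.1
```

Call:
jog_arm(
  steps=[
    {"dp": [0,0.45,0],"turn": [0,0,0],"claw": 0.8},
    {"dp": [0,0.9,0],"turn": [0,0,-0.005],"claw": 0.8},
    {"dp": [0,1,0],"turn": [0,0,-0.01],"claw": 0.8},
  ],
)

```text
t: 13.72
ee_pos: [613.0, -114.3, 174.3]
orientation: [-1.575, 0.038, -0.061]
ft_force: [0.5, 0.4, 0.4]
width: 70.4
```

Call:
jog_arm(
  steps=[
    {"dp": [0,0.45,0],"turn": [0,0,0],"claw": 0.8},
    {"dp": [0,0.9,0],"turn": [0,0,0],"claw": 0.8},
    {"dp": [0,1,0],"turn": [0,0,0],"claw": 0.8},
  ],
)

```text
t: 13.97
ee_pos: [612.7, -30.1, 174.0]
orientation: [-1.574, 0.036, -0.059]
ft_force: [-0.5, 0.3, 0.5]
width: 70.2
```

```bash
python3 - <<'E'
from h import *
go((610.4,44.8,150),-3.8)
T,o=tcp(); d=ctrl.get_image("wrist"); save(d,"w2.png"); Q=cloud(d,T)
X,Y,Z=[Q[...,i] for i in range(3)]
for lab,lo,hi in(("flask",104,114),("tin",45,54)):
    m=((Z>lo)&(Z<hi)&(X>570)&(X<640)&(Y>(-60 if lab=="tin" else 0))&(Y<100)).astype(np.uint8); k,l=cv2.connectedComponents(m)
    for i in range(1,k):
        p=Q[l==i]
        if len(p)>150: print(lab,len(p),np.median(p,axis=0).round(1),cv2.minAreaRect(p[:,:2].astype(np.float32)),cv2.minEnclosingCircle(p[:,:2].astype(np.float32)))
d=ctrl.get_image("side"); save(d,"s3.png")
E
```

```text
t 13.97 tcp [612.7 -30.1 174. ] w 70.2 F [-0.5  0.3  0.5] xdir -3.45 tilt [ 0.015 -0.004 -1.   ] q [-0.07  0.46  1.7  -0.    0.97 -0.  ]
   dp units [-0.029  0.936 -0.3  ] turn [ 0.0014  0.0046 -0.0019]
flask 5313 [609.9  50.  109.6] ((609.5435180664062, 45.96173858642578), (55.7646484375, 36.01594161987305), 86.30044555664062) ((609.3895874023438, 45.73599624633789), 31.365846633911133)
tin 4430 [609.9 -20.9  50.1] ((610.2713012695312, -21.93120002746582), (54.183982849121094, 53.88899612426758), 83.80973815917969) ((609.9107666015625, -22.018531799316406), 27.42743682861328)
```

View pics/w2.png

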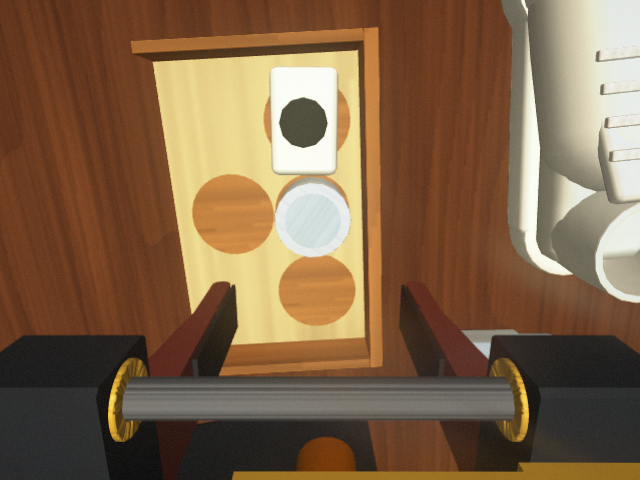

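View pics/s3.png

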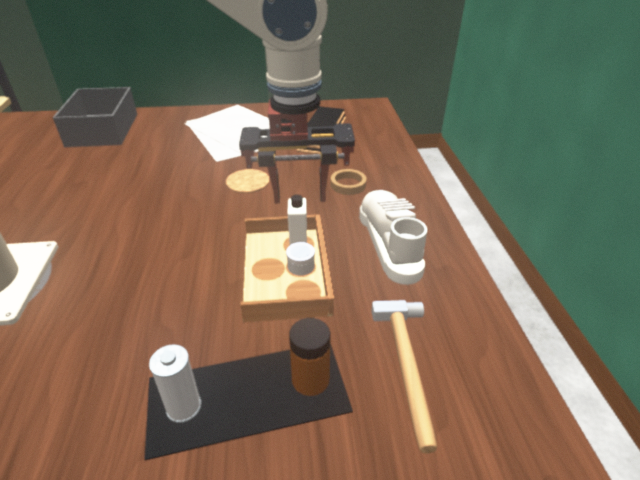

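The jar and can both stand on the mat, and the tin hasn't moved: (610,-22) by the wrist camera, (613,-23) by the top camera. The flask sits at (303,120) in the wrist view with yaw -3.7°. Next I'll grasp it.

Call:
jog_arm(
  steps=[
    {"dp": [-0.03,0.4,0],"turn": [0.0014,0.0046,-0.0017],"claw": 0.8},
    {"dp": [-0.03,0.8,0],"turn": [0.0014,0.0046,-0.0017],"claw": 0.8},
    {"dp": [-0.03,0.94,0],"turn": [0.0014,0.0046,-0.0017],"claw": 0.75},
    {"dp": [-0.03,0.94,-0.1],"turn": [0.0014,0.0046,-0.0017],"claw": 0.75},
    {"dp": [-0.03,0.94,-0.4],"turn": [0.0014,0.0046,-0.0017],"claw": 0.7},
    {"dp": [-0.03,0.94,-0.4],"turn": [0.0014,0.0046,-0.0017],"claw": 0.7},
  ],
)

```text
t: 14.57
ee_pos: [608.3, 40.8, 138.3]
orientation: [-1.573, 0.055, -0.047]
ft_force: [-0.6, 0.2, -1.0]
width: 61.4
```

```bash
python3 - <<'E'
from h import *
go((610.2,45,65),-3.7)
E
```

```text
t 14.57 tcp [608.3  40.8 138.3] w 61.4 F [-0.6  0.2 -1. ] xdir -3.75 tilt [-0.005 -0.002 -1.   ] q [ 0.05  0.51  1.72 -0.    0.92  0.12]
   dp units [ 0.023  0.053 -0.916] turn [ 0.0007 -0.0017  0.0003]
```

Call:
jog_arm(
  steps=[
    {"dp": [0.023,0.053,0],"turn": [0.0007,-0.0017,0],"claw": 0.7},
    {"dp": [0.023,0.053,-0.2],"turn": [0.0007,-0.0017,0],"claw": 0.7},
    {"dp": [0.023,0.053,-0.5],"turn": [0.0007,-0.0017,0],"claw": 0.7},
    {"dp": [0.023,0.053,-0.55],"turn": [0.0007,-0.0017,0],"claw": 0.7},
  ],
)

```text
t: 14.9
ee_pos: [608.7, 43.8, 92.0]
orientation: [-1.571, 0.055, -0.049]
ft_force: [-1.2, -0.4, 0.0]
width: 61.9
```

Call:
jog_arm(
  steps=[
    {"dp": [0.03,0,-0.15],"turn": [0,-0.0015,0],"claw": 0.7},
    {"dp": [0.03,0,-0.3],"turn": [0,-0.0015,0],"claw": 0.7},
    {"dp": [0.03,0,-0.36],"turn": [0,-0.0015,0],"claw": 0.7},
    {"dp": [0.03,0,-0.36],"turn": [0,-0.0015,0],"claw": 0.7},
    {"dp": [0.03,0,-0.36],"turn": [0,-0.0015,0],"claw": 0.7},
  ],
)

```text
t: 15.32
ee_pos: [611.2, 43.5, 63.4]
orientation: [-1.571, 0.052, -0.053]
ft_force: [-0.0, 0.3, -0.5]
width: 61.6
```

```bash
python3 - <<'E'
from h import *
go((610.2,45,65),-3.7)
E
```

```text
t 15.32 tcp [611.2  43.5  63.4] w 61.6 F [-0.   0.3 -0.5] xdir -3.82 tilt [ 0.001 -0.    -1.   ] q [ 0.05  0.62  1.74 -0.    0.78  0.12]
   dp units [-0.012  0.018  0.02 ] turn [0.0001 0.0003 0.0007]
```

Call:
jog_arm(
  steps=[
    {"dp": [-0.01,0.015,0.01],"turn": [0,0,0],"claw": 0.7},
    {"dp": [-0.01,0.015,0.01],"turn": [0,0,0],"claw": 0.45},
    {"dp": [-0.01,0.015,0.01],"turn": [0,0,0],"claw": 0.2},
    {"dp": [-0.01,0.015,0.01],"turn": [0,0,0],"claw": 0.2},
    {"dp": [-0.01,0.015,0.01],"turn": [0,0,0],"claw": 0.2},
    {"dp": [-0.01,0.015,0.01],"turn": [0,0,0],"claw": 0.2},
    {"dp": [-0.01,0.015,0.01],"turn": [0,0,0],"claw": 0.2},
  ],
)

```text
t: 15.9
ee_pos: [610.5, 44.8, 64.5]
orientation: [-1.57, 0.051, -0.053]
ft_force: [-0.7, 0.4, 2.4]
width: 36.2
```

```bash
python3 - <<'E'
from h import *
go((513.5,-290,148),-3.7)
E
```

```text
t 15.9 tcp [610.5  44.8  64.5] w 36.2 F [-0.7  0.4  2.4] xdir -3.82 tilt [ 0.001 -0.    -1.   ] q [ 0.05  0.61  1.74 -0.    0.78  0.12]
   dp units [-1.213 -4.185  1.043] turn [0.0001 0.0004 0.0007]
```

Call:
jog_arm(
  steps=[
    {"dp": [0,0,0.1],"turn": [0,0,0],"claw": 0.2},
    {"dp": [0,0,0.3],"turn": [0,0,0],"claw": 0.2},
    {"dp": [0,0,0.6],"turn": [0,0,0],"claw": 0.2},
    {"dp": [0,0,0.9],"turn": [0,0,0],"claw": 0.2},
    {"dp": [0,0,1],"turn": [0,0,0],"claw": 0.2},
  ],
)

```text
t: 16.32
ee_pos: [612.2, 44.9, 147.9]
orientation: [-1.57, 0.048, -0.057]
ft_force: [1.9, -0.1, -1.9]
width: 36.3
```

Call:
jog_arm(
  steps=[
    {"dp": [-0.05,-0.15,0],"turn": [0,0,0],"claw": 0.2},
    {"dp": [-0.2,-0.4,0],"turn": [0,0,0],"claw": 0.2},
    {"dp": [-0.35,-0.65,0],"turn": [0,0,0],"claw": 0.2},
    {"dp": [-0.45,-0.9,0],"turn": [0,0,0],"claw": 0.2},
  ],
)

```text
t: 16.65
ee_pos: [573.7, -28.3, 146.5]
orientation: [-1.57, 0.05, -0.054]
ft_force: [1.3, -0.1, -2.2]
width: 35.9
```

Call:
jog_arm(
  steps=[
    {"dp": [-0.1,-0.25,0],"turn": [0,0,0],"claw": 0.2},
    {"dp": [-0.2,-0.5,0],"turn": [0,0,0],"claw": 0.2},
    {"dp": [-0.3,-0.75,0],"turn": [0,0,0],"claw": 0.2},
    {"dp": [-0.45,-0.95,0],"turn": [0,0,0],"claw": 0.2},
  ],
)

```text
t: 16.98
ee_pos: [536.5, -106.2, 145.3]
orientation: [-1.57, 0.051, -0.053]
ft_force: [-0.0, -0.6, -2.0]
width: 35.8
```

Call:
jog_arm(
  steps=[
    {"dp": [-0.1,-0.25,0],"turn": [0,0,0],"claw": 0.2},
    {"dp": [-0.2,-0.5,0],"turn": [0,0,0],"claw": 0.2},
    {"dp": [-0.3,-0.75,0],"turn": [0,0,0],"claw": 0.2},
    {"dp": [-0.32,-0.95,0],"turn": [0,0,0],"claw": 0.2},
  ],
)

```text
t: 17.32
ee_pos: [508.0, -183.6, 143.9]
orientation: [-1.57, 0.054, -0.051]
ft_force: [-0.4, -0.3, -3.0]
width: 35.9
```

```bash
python3 - <<'E'
from h import *
go((513.5,-290,58.5),-3.7)
E
```

```text
t 17.32 tcp [ 508.  -183.6  143.9] w 35.9 F [-0.4 -0.3 -3. ] xdir -3.85 tilt [-0.002  0.001 -1.   ] q [-0.37  0.41  1.87 -0.    0.86 -0.3 ]
   dp units [ 0.069 -1.331 -1.067] turn [-0.0002 -0.0006  0.0008]
```

Call:
jog_arm(
  steps=[
    {"dp": [0.05,-0.25,0],"turn": [0,0,0],"claw": 0.2},
    {"dp": [0.07,-0.5,0],"turn": [0,0,0],"claw": 0.2},
    {"dp": [0.07,-0.7,0],"turn": [0,0,0],"claw": 0.2},
    {"dp": [0.07,-0.7,0],"turn": [0,0,0],"claw": 0.2},
  ],
)

```text
t: 17.65
ee_pos: [512.5, -242.4, 142.7]
orientation: [-1.57, 0.057, -0.052]
ft_force: [-0.3, 0.2, -2.1]
width: 36.0
```

Call:
jog_arm(
  steps=[
    {"dp": [0,-0.3,0],"turn": [0,0,0],"claw": 0.2},
    {"dp": [0,-0.6,0],"turn": [0,0,0],"claw": 0.2},
    {"dp": [0,-0.6,-0.1],"turn": [0,0,0],"claw": 0.2},
    {"dp": [0,-0.6,-0.35],"turn": [0,0,0],"claw": 0.2},
    {"dp": [0,-0.6,-0.6],"turn": [0,0,0],"claw": 0.2},
    {"dp": [0,-0.6,-0.8],"turn": [0,0,0],"claw": 0.2},
    {"dp": [0,-0.6,-0.8],"turn": [0,0,0],"claw": 0.2},
  ],
)

```text
t: 18.23
ee_pos: [509.3, -288.1, 74.7]
orientation: [-1.566, 0.062, -0.047]
ft_force: [-1.4, 1.2, -2.6]
width: 35.6
```

```bash
python3 - <<'E'
from h import *
go((513.5,-290,58.5),-3.7)
E
```

```text
t 18.23 tcp [ 509.3 -288.1   74.7] w 35.6 F [-1.4  1.2 -2.6] xdir -3.98 tilt [-0.009  0.004 -1.   ] q [-0.53  0.57  1.8  -0.    0.78 -0.46]
   dp units [ 0.052 -0.024 -0.202] turn [-0.0013 -0.003   0.0016]
```

Call:
jog_arm(
  steps=[
    {"dp": [0.04,-0.02,-0.05],"turn": [-0.0013,-0.003,0.001],"claw": 0.2},
    {"dp": [0.04,-0.02,-0.1],"turn": [-0.0013,-0.003,0.001],"claw": 0.2},
    {"dp": [0.04,-0.02,-0.16],"turn": [-0.0013,-0.003,0.001],"claw": 0.2},
    {"dp": [0.04,-0.02,-0.195],"turn": [-0.0013,-0.003,0.001],"claw": 0.2},
    {"dp": [0.04,-0.02,-0.195],"turn": [-0.0013,-0.003,0.001],"claw": 0.2},
    {"dp": [0.04,-0.02,-0.195],"turn": [-0.0013,-0.003,0.001],"claw": 0.2},
  ],
)

```text
t: 18.73
ee_pos: [512.7, -289.8, 59.3]
orientation: [-1.57, 0.052, -0.053]
ft_force: [0.6, 0.6, -1.6]
width: 36.2
```

```bash
python3 - <<'E'
from h import *
go((513.5,-290,58.5),-3.7)
E
```

```text
t 18.73 tcp [ 512.7 -289.8   59.3] w 36.2 F [ 0.6  0.6 -1.6] xdir -3.81 tilt [ 0.001 -0.    -1.   ] q [-0.53  0.6   1.8   0.    0.74 -0.47]
   dp units [ 0.01  -0.003 -0.011] turn [0.     0.0002 0.0006]
```

Call:
jog_arm(
  steps=[
    {"dp": [0,0,-0.01],"turn": [0,0,0],"claw": 0.2},
    {"dp": [0,0,-0.018],"turn": [0,0,0],"claw": 0.2},
    {"dp": [0,0,-0.018],"turn": [0,0,0],"claw": 0.2},
  ],
)

```text
t: 18.98
ee_pos: [513.1, -290.0, 58.5]
orientation: [-1.571, 0.051, -0.053]
ft_force: [-0.2, 1.0, 2.0]
width: 35.8
```

Contact made (2 N). I'll release it and lift.

Call:
jog_arm(
  steps=[
    {"dp": [0,0,-0.006],"turn": [0,0,0],"claw": 0.2},
    {"dp": [0,0,-0.008],"turn": [0,0,0],"claw": 0.55},
    {"dp": [0,0,-0.008],"turn": [0,0,0],"claw": 0.65},
    {"dp": [0,0,-0.008],"turn": [0,0,0],"claw": 0.65},
    {"dp": [0,0,-0.008],"turn": [0,0,0],"claw": 0.65},
  ],
)

```text
t: 19.4
ee_pos: [513.2, -290.0, 57.9]
orientation: [-1.571, 0.051, -0.053]
ft_force: [0.1, -0.3, -0.2]
width: 56.4
```

Call:
jog_arm(
  steps=[
    {"dp": [0,0,0.2],"turn": [0,0,0],"claw": 0.65},
    {"dp": [0,0,0.6],"turn": [0,0,0],"claw": 0.65},
    {"dp": [0,0,1],"turn": [0,0,0],"claw": 0.65},
    {"dp": [0,0,1],"turn": [0,0,0],"claw": 0.65},
  ],
)

```text
t: 19.73
ee_pos: [516.3, -291.9, 143.4]
orientation: [-1.575, 0.045, -0.06]
ft_force: [1.3, -0.8, 0.1]
width: 57.2
```

```bash
python3 - <<'E'
from h import *
go((611,-23,150),-90)
go((611,-23,150),90)
d=ctrl.get_image("side"); save(d,"s4.png")
E
```

```text
t 19.73 tcp [ 516.3 -291.9  143.4] w 57.2 F [ 1.3 -0.8  0.1] xdir -3.81 tilt [ 0.009 -0.005 -1.   ] q [-0.53  0.47  1.76  0.    0.89 -0.47]
   dp units [1.184 3.361 0.082] turn [ 0.0035  0.0011 -0.4788]
 t 19.73 tcp [ 516.3 -291.9  143.4] w 57.2 F [ 1.3 -0.8  0.1] xdir -3.81 tilt [ 0.009 -0.005 -1.   ] q [-0.53  0.47  1.76  0.    0.89 -0.47]
   dp units [1.184 3.361 0.082] turn [-0.0011  0.0036  0.5211]
```

View pics/s4.png

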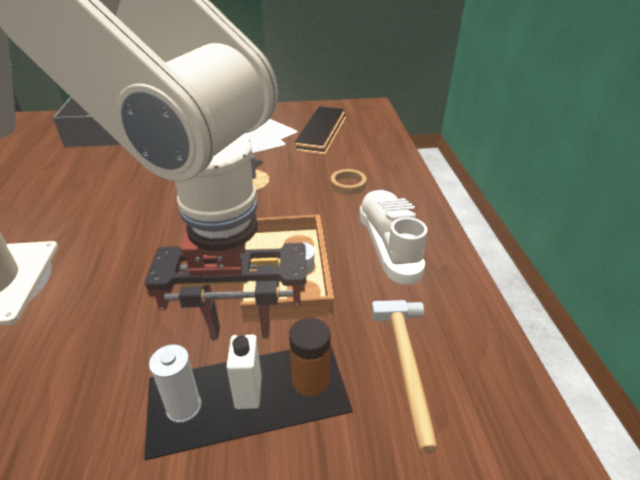

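All three are upright on the mat: can (180,385), flask (245,372), jar (310,358). Next is the tin, with the jaws turned to lie along y.

Call:
jog_arm(
  steps=[
    {"dp": [0.08,0.2,0.2],"turn": [0,0,0.035],"claw": 0.9},
    {"dp": [0.16,0.45,0.4],"turn": [0,0.001,0.07],"claw": 0.9},
    {"dp": [0.24,0.7,0.5],"turn": [-0.001,0.003,0.1],"claw": 0.9},
    {"dp": [0.296,0.84,0.5],"turn": [-0.001,0.003,0.13],"claw": 0.9},
  ],
)

```text
t: 20.12
ee_pos: [540.0, -222.9, 182.1]
orientation: [-1.56, -0.273, 0.272]
ft_force: [-0.7, 0.2, 0.3]
width: 78.0
```

Call:
jog_arm(
  steps=[
    {"dp": [0.08,0.2,0],"turn": [0,0,0.035],"claw": 0.9},
    {"dp": [0.16,0.45,0],"turn": [0,0,0.07],"claw": 0.9},
    {"dp": [0.24,0.7,0],"turn": [0,0,0.1],"claw": 0.9},
    {"dp": [0.296,0.84,0],"turn": [0,0,0.13],"claw": 0.9},
  ],
)

```text
t: 20.45
ee_pos: [563.4, -153.7, 180.9]
orientation: [-1.493, -0.596, 0.595]
ft_force: [0.0, -1.0, -0.3]
width: 78.7
```

Call:
jog_arm(
  steps=[
    {"dp": [0.08,0.2,0],"turn": [0,0,0.035],"claw": 0.9},
    {"dp": [0.16,0.45,0],"turn": [0,0,0.07],"claw": 0.9},
    {"dp": [0.24,0.7,0],"turn": [0,0,0.1],"claw": 0.9},
    {"dp": [0.296,0.84,0],"turn": [0,0,0.13],"claw": 0.9},
  ],
)

```text
t: 20.78
ee_pos: [586.8, -84.6, 179.6]
orientation: [-1.374, -0.913, 0.913]
ft_force: [0.1, 0.2, 0.5]
width: 79.1
```

Call:
jog_arm(
  steps=[
    {"dp": [0.08,0.2,0],"turn": [0,0,0.035],"claw": 0.9},
    {"dp": [0.16,0.45,0],"turn": [0,0,0.07],"claw": 0.9},
    {"dp": [0.24,0.7,0],"turn": [0,0,0.1],"claw": 0.9},
    {"dp": [0.28,0.84,0],"turn": [0,0,0.13],"claw": 0.9},
  ],
)

```text
t: 21.12
ee_pos: [609.1, -15.6, 178.3]
orientation: [-1.202, -1.223, 1.223]
ft_force: [0.6, 0.3, 0.5]
width: 78.6
```

```bash
python3 - <<'E'
from h import *
go((611,-23,150),90)
T,o=tcp(); d=ctrl.get_image("wrist"); save(d,"w3.png"); Q=cloud(d,T)
X,Y,Z=[Q[...,i] for i in range(3)]
m=((Z>44)&(Z<55)&(X>570)&(X<645)&(abs(Y+23)<45)).astype(np.uint8); k,l=cv2.connectedComponents(m)
for i in range(1,k):
        p=Q[l==i]
        if len(p)>150: print(len(p),np.median(p,axis=0).round(1),cv2.minAreaRect(p[:,:2].astype(np.float32)),cv2.minEnclosingCircle(p[:,:2].astype(np.float32)))
E
```

```text
t 21.12 tcp [609.1 -15.6 178.3] w 78.6 F [0.6 0.3 0.5] xdir 91.04 tilt [ 0.001 -0.001 -1.   ] q [-0.04  0.45  1.7  -0.    0.99 -1.63]
   dp units [ 0.023 -0.092 -0.354] turn [ 0.0003  0.0005 -0.0058]
4219 [608.5 -22.7  50.1] ((609.3784790039062, -22.85106658935547), (53.855262756347656, 53.854835510253906), 1.497422456741333) ((609.9306640625, -22.666879653930664), 27.52023696899414)
```

View pics/w3.png

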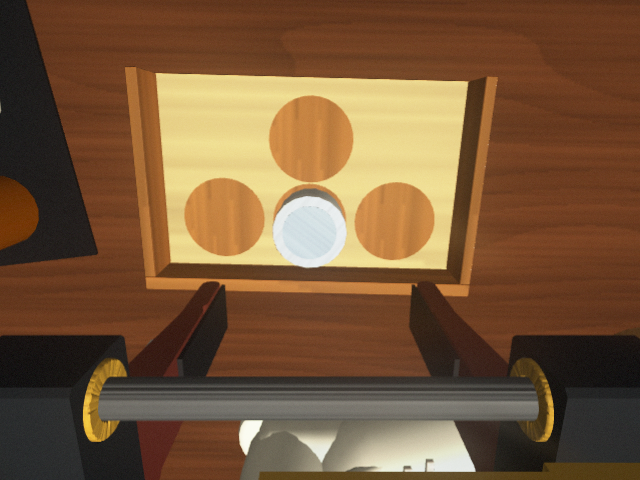

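The tin is at (310,230) in the wrist view, about (610.5,-22.8), and the three rings are empty.

Call:
jog_arm(
  steps=[
    {"dp": [0.023,-0.092,0],"turn": [0,0.0005,-0.0058],"claw": 0.9},
    {"dp": [0.023,-0.092,-0.3],"turn": [0,0.0005,-0.0058],"claw": 0.9},
    {"dp": [0.023,-0.092,-0.7],"turn": [0,0.0005,-0.0058],"claw": 0.9},
    {"dp": [0.023,-0.092,-0.9],"turn": [0,0.0005,-0.0058],"claw": 0.9},
    {"dp": [0.023,-0.092,-0.9],"turn": [0,0.0005,-0.0058],"claw": 0.9},
  ],
)

```text
t: 21.58
ee_pos: [607.9, -23.0, 101.9]
orientation: [-1.203, -1.205, 1.215]
ft_force: [-0.6, 0.5, 0.2]
width: 79.2
```

```bash
python3 - <<'E'
from h import *
go((611,-23,18),90)
E
```

```text
t 21.58 tcp [607.9 -23.  101.9] w 79.2 F [-0.6  0.5  0.2] xdir 90.12 tilt [-0.008 -0.    -1.   ] q [-0.06  0.56  1.74 -0.    0.86 -1.63]
   dp units [ 3.800e-02  1.000e-03 -1.049e+00] turn [ 0.0001 -0.0024 -0.0006]
```

Call:
jog_arm(
  steps=[
    {"dp": [0.038,0,0],"turn": [0,-0.0024,-0.0006],"claw": 0.9},
    {"dp": [0.038,0,-0.3],"turn": [0,-0.0024,-0.0006],"claw": 0.9},
    {"dp": [0.038,0,-0.65],"turn": [0,-0.0024,-0.0006],"claw": 0.9},
    {"dp": [0.038,0,-0.65],"turn": [0,-0.0024,-0.0006],"claw": 0.9},
  ],
)

```text
t: 21.92
ee_pos: [608.8, -23.7, 47.0]
orientation: [-1.207, -1.204, 1.21]
ft_force: [-1.9, -0.2, -0.2]
width: 78.8
```

```bash
python3 - <<'E'
from h import *
go((611,-23,18),90)
E
```

```text
t 21.92 tcp [608.8 -23.7  47. ] w 78.8 F [-1.9 -0.2 -0.2] xdir 89.88 tilt [-0.005 -0.    -1.   ] q [-0.06  0.64  1.75 -0.    0.76 -1.63]
   dp units [ 0.027  0.008 -0.363] turn [ 0.0001 -0.0016  0.0007]
```

Call:
jog_arm(
  steps=[
    {"dp": [0.027,0.008,-0.1],"turn": [0,-0.0016,0.0007],"claw": 0.9},
    {"dp": [0.027,0.008,-0.25],"turn": [0,-0.0016,0.0007],"claw": 0.9},
    {"dp": [0.027,0.008,-0.35],"turn": [0,-0.0016,0.0007],"claw": 0.9},
    {"dp": [0.027,0.008,-0.36],"turn": [0,-0.0016,0.0007],"claw": 0.9},
    {"dp": [0.027,0.008,-0.36],"turn": [0,-0.0016,0.0007],"claw": 0.9},
  ],
)

```text
t: 22.33
ee_pos: [610.9, -23.0, 18.1]
orientation: [-1.209, -1.209, 1.209]
ft_force: [0.6, 0.8, 0.8]
width: 79.3
```

Call:
jog_arm(
  steps=[
    {"dp": [0,0,0],"turn": [0,0,0],"claw": 0.7},
    {"dp": [0,0,0],"turn": [0,0,0],"claw": 0.35},
    {"dp": [0,0,0],"turn": [0,0,0],"claw": 0.35},
    {"dp": [0,0,0],"turn": [0,0,0],"claw": 0.35},
    {"dp": [0,0,0],"turn": [0,0,0],"claw": 0.35},
    {"dp": [0,0,0],"turn": [0,0,0],"claw": 0.35},
  ],
)

```text
t: 22.83
ee_pos: [611.3, -23.0, 18.6]
orientation: [-1.21, -1.209, 1.209]
ft_force: [-0.0, 0.5, 3.6]
width: 54.1
```

```bash
python3 - <<'E'
from h import *
go((502,327.5,78),90)
T,o=tcp(); d=ctrl.get_image("wrist"); save(d,"w4.png")
E
```

```text
t 22.83 tcp [611.3 -23.   18.6] w 54.1 F [-0.   0.5  3.6] xdir 90.0 tilt [ 0.001 -0.    -1.   ] q [-0.06  0.69  1.75 -0.    0.7  -1.63]
   dp units [-1.366  4.381  0.742] turn [0.0001 0.0002 0.    ]
```

View pics/w4.png

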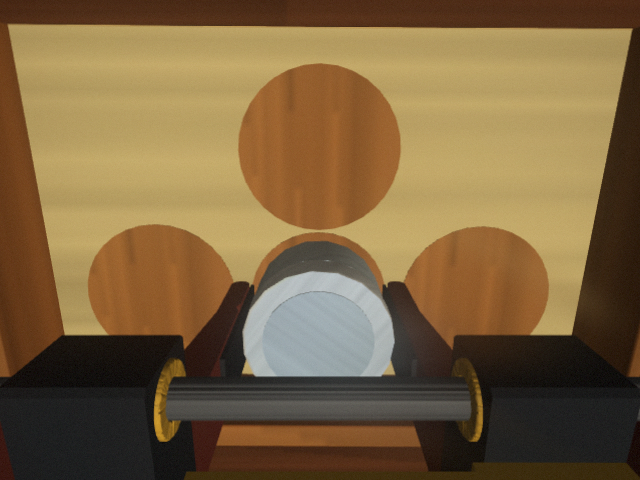

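Call:
jog_arm(
  steps=[
    {"dp": [0,0,0.1],"turn": [0,0,0],"claw": 0.35},
    {"dp": [0,0,0.3],"turn": [0,0,0],"claw": 0.35},
    {"dp": [0,0,0.6],"turn": [0,0,0],"claw": 0.35},
    {"dp": [0,0,0.9],"turn": [0,0,0],"claw": 0.35},
    {"dp": [0,0,1],"turn": [0,0,0],"claw": 0.35},
  ],
)

```text
t: 23.3
ee_pos: [612.9, -23.1, 101.9]
orientation: [-1.213, -1.212, 1.207]
ft_force: [0.7, -0.1, -1.2]
width: 54.4
```

Call:
jog_arm(
  steps=[
    {"dp": [-0.05,0.15,0.05],"turn": [0,0,0],"claw": 0.35},
    {"dp": [-0.12,0.4,0.1],"turn": [0,0,0],"claw": 0.35},
    {"dp": [-0.2,0.65,0.15],"turn": [0,0,0],"claw": 0.35},
    {"dp": [-0.27,0.88,0.2],"turn": [0,0,0],"claw": 0.35},
  ],
)

```text
t: 23.63
ee_pos: [589.8, 48.7, 117.2]
orientation: [-1.212, -1.211, 1.208]
ft_force: [0.3, -0.6, -1.1]
width: 54.5
```

Call:
jog_arm(
  steps=[
    {"dp": [-0.07,0.25,0],"turn": [0,0,0],"claw": 0.35},
    {"dp": [-0.14,0.5,0],"turn": [0,0,0],"claw": 0.35},
    {"dp": [-0.21,0.75,0],"turn": [0,0,0],"claw": 0.35},
    {"dp": [-0.27,0.95,0],"turn": [0,0,0],"claw": 0.35},
  ],
)

```text
t: 23.97
ee_pos: [566.4, 126.5, 116.2]
orientation: [-1.21, -1.21, 1.209]
ft_force: [0.1, -0.4, -0.8]
width: 54.3
```

Call:
jog_arm(
  steps=[
    {"dp": [-0.1,0.25,0],"turn": [0,0,0],"claw": 0.35},
    {"dp": [-0.2,0.5,0],"turn": [0,0,0],"claw": 0.35},
    {"dp": [-0.3,0.75,0],"turn": [0,0,0],"claw": 0.35},
    {"dp": [-0.35,0.95,0],"turn": [0,0,0],"claw": 0.35},
    {"dp": [-0.35,0.95,0],"turn": [0,0,0],"claw": 0.35},
  ],
)

```text
t: 24.38
ee_pos: [536.4, 205.3, 115.2]
orientation: [-1.208, -1.21, 1.212]
ft_force: [0.2, 1.0, -1.4]
width: 54.3
```

```bash
python3 - <<'E'
from h import *
go((501.5,327.3,100),90)
T,o=tcp(); d=ctrl.get_image("wrist"); save(d,"w5.png"); Q=cloud(d,T); np.savez("w5.npz",Q=Q,**d)
X,Y,Z=[Q[...,i] for i in range(3)]
hsv=cv2.cvtColor(d["img"],cv2.COLOR_RGB2HSV)
m=(np.hypot(X-501.5,Y-327.3)<75)&(Z>1)&(Z<9)&(hsv[...,2]>150)&(hsv[...,1]<150)
p=Q[m]; print(len(p)); 
if len(p)>50: print(np.percentile(p,[0.5,50,99.5],axis=0).round(1),cv2.minEnclosingCircle(p[:,:2].astype(np.float32)))
E
```

```text
t 24.38 tcp [536.4 205.3 115.2] w 54.3 F [ 0.2  1.  -1.4] xdir 90.16 tilt [-0.001 -0.    -1.   ] q [ 0.34  0.49  1.81 -0.    0.84 -1.23]
   dp units [-0.436  1.525 -0.19 ] turn [ 0.0001 -0.0003 -0.0009]
21206
[[445.4 275.9   3.1]
 [494.8 328.1   4.8]
 [549.8 380.3   6.6]] ((498.7012939453125, 329.0321044921875), 55.76298522949219)
```

View pics/w5.png

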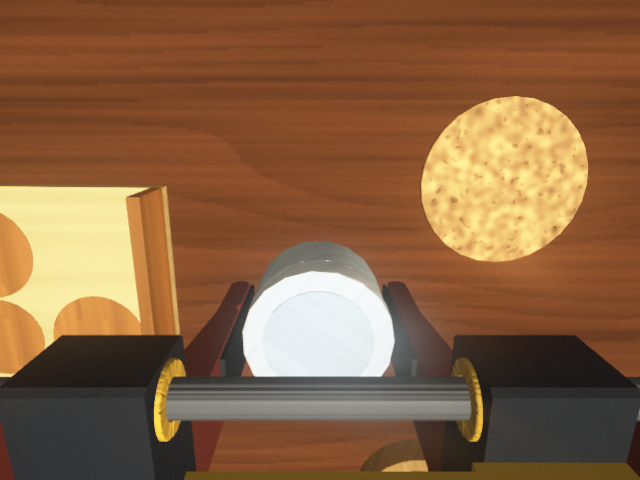

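The coaster is fully visible at (505,180), about (498.7,329) in the wrist frame. Both cameras put the TCP target near (499.7,328.2).

Call:
jog_arm(
  steps=[
    {"dp": [-0.07,0.25,0],"turn": [0,0,0],"claw": 0.35},
    {"dp": [-0.15,0.5,0],"turn": [0,0,0],"claw": 0.35},
    {"dp": [-0.23,0.75,0],"turn": [0,0,-0.001],"claw": 0.35},
    {"dp": [-0.25,0.8,0],"turn": [0,0,-0.001],"claw": 0.35},
  ],
)

```text
t: 24.77
ee_pos: [516.1, 269.4, 114.8]
orientation: [-1.209, -1.208, 1.211]
ft_force: [-0.1, -0.3, -1.6]
width: 54.5
```

Call:
jog_arm(
  steps=[
    {"dp": [-0.1,0.25,0],"turn": [0,0,0],"claw": 0.35},
    {"dp": [-0.2,0.5,0],"turn": [0,0,0],"claw": 0.35},
    {"dp": [-0.22,0.72,0],"turn": [0,0,0],"claw": 0.35},
    {"dp": [-0.22,0.72,-0.15],"turn": [0,0,0],"claw": 0.35},
    {"dp": [-0.22,0.72,-0.4],"turn": [0,0,0],"claw": 0.35},
    {"dp": [-0.22,0.72,-0.65],"turn": [0,0,0],"claw": 0.35},
    {"dp": [-0.22,0.72,-0.8],"turn": [0,0,0],"claw": 0.35},
    {"dp": [-0.22,0.72,-0.8],"turn": [0,0,0],"claw": 0.35},
  ],
)

```text
t: 25.43
ee_pos: [496.8, 324.6, 47.5]
orientation: [-1.208, -1.202, 1.215]
ft_force: [-0.9, -0.8, -1.1]
width: 54.8
```

```bash
python3 - <<'E'
from h import *
go((499.7,328.2,14),90)
E
```

```text
t 25.43 tcp [496.8 324.6  47.5] w 54.8 F [-0.9 -0.8 -1.1] xdir 89.99 tilt [-0.006 -0.004 -1.   ] q [ 0.56  0.62  1.79 -0.    0.74 -1.01]
   dp units [ 0.037  0.046 -0.418] turn [ 0.0013 -0.002   0.0001]
```

Call:
jog_arm(
  steps=[
    {"dp": [0.035,0.04,-0.1],"turn": [0.0013,-0.002,0],"claw": 0.35},
    {"dp": [0.035,0.04,-0.2],"turn": [0.0013,-0.002,0],"claw": 0.35},
    {"dp": [0.035,0.04,-0.3],"turn": [0.0013,-0.002,0],"claw": 0.35},
    {"dp": [0.035,0.04,-0.36],"turn": [0.0013,-0.002,0],"claw": 0.35},
    {"dp": [0.035,0.04,-0.38],"turn": [0.0013,-0.002,0],"claw": 0.35},
    {"dp": [0.035,0.04,-0.38],"turn": [0.0013,-0.002,0],"claw": 0.35},
  ],
)

```text
t: 25.93
ee_pos: [499.4, 327.6, 16.7]
orientation: [-1.209, -1.209, 1.21]
ft_force: [0.1, -0.3, -1.5]
width: 54.3
```

```bash
python3 - <<'E'
from h import *
go((499.7,328.2,14),90)
E
```

```text
t 25.93 tcp [499.4 327.6  16.7] w 54.3 F [ 0.1 -0.3 -1.5] xdir 89.99 tilt [-0. -0. -1.] q [ 0.56  0.68  1.78 -0.    0.68 -1.01]
   dp units [ 0.004  0.007 -0.033] turn [ 0.0001 -0.0001  0.    ]
```

Call:
jog_arm(
  steps=[
    {"dp": [0.004,0.007,-0.015],"turn": [0,0,0],"claw": 0.35},
    {"dp": [0.004,0.007,-0.03],"turn": [0,0,0],"claw": 0.35},
    {"dp": [0.004,0.007,-0.038],"turn": [0,0,0],"claw": 0.35},
    {"dp": [0.004,0.007,-0.038],"turn": [0,0,0],"claw": 0.35},
  ],
)

```text
t: 26.27
ee_pos: [499.8, 328.3, 13.8]
orientation: [-1.209, -1.209, 1.209]
ft_force: [0.6, 0.0, -1.4]
width: 54.5
```

Call:
jog_arm(
  steps=[
    {"dp": [0,0,-0.008],"turn": [0,0,0],"claw": 0.35},
    {"dp": [0,0,-0.012],"turn": [0,0,0],"claw": 0.35},
    {"dp": [0,0,-0.012],"turn": [0,0,0],"claw": 0.35},
  ],
)

```text
t: 26.52
ee_pos: [499.8, 328.3, 13.6]
orientation: [-1.209, -1.209, 1.209]
ft_force: [-2.3, -2.1, 6.2]
width: 54.4
```

Contact made (6 N). I'll release, rise and check.

Call:
jog_arm(
  steps=[
    {"dp": [0,0,-0.002],"turn": [0,0,0],"claw": 0.35},
    {"dp": [0,0,-0.004],"turn": [0,0,0],"claw": 0.7},
    {"dp": [0,0,-0.004],"turn": [0,0,0],"claw": 0.85},
    {"dp": [0,0,-0.004],"turn": [0,0,0],"claw": 0.85},
    {"dp": [0,0,-0.004],"turn": [0,0,0],"claw": 0.85},
  ],
)

```text
t: 26.93
ee_pos: [499.9, 328.4, 13.3]
orientation: [-1.209, -1.209, 1.209]
ft_force: [0.1, -0.1, -0.0]
width: 74.1
```

Call:
jog_arm(
  steps=[
    {"dp": [0,0,0.1],"turn": [0,0,0],"claw": 0.85},
    {"dp": [0,0,0.4],"turn": [0,0,0],"claw": 0.85},
    {"dp": [0,0,0.8],"turn": [0,0,0],"claw": 0.85},
    {"dp": [0,0,1],"turn": [0,0,0],"claw": 0.85},
  ],
)

```text
t: 27.27
ee_pos: [500.9, 329.0, 96.4]
orientation: [-1.21, -1.212, 1.207]
ft_force: [0.9, 0.7, -0.0]
width: 74.6
```

Call:
jog_arm(
  steps=[
    {"dp": [0,-0.2,0.3],"turn": [0,0,-0.03],"claw": 0.85},
    {"dp": [0.02,-0.5,0.7],"turn": [0,0,-0.06],"claw": 0.85},
    {"dp": [0.04,-0.8,1],"turn": [0,0,-0.1],"claw": 0.85},
    {"dp": [0.05,-1,1],"turn": [0,0,-0.13],"claw": 0.85},
  ],
)

```text
t: 27.6
ee_pos: [507.5, 248.8, 181.9]
orientation: [-1.38, -0.908, 0.89]
ft_force: [1.3, 1.3, 0.1]
width: 74.9
```

```bash
python3 - <<'E'
from h import *
go((607.8,-277.7,160),0)
T,o=tcp()
for n in("wrist","top"):
    d=ctrl.get_image(n); save(d,n+"6.png"); Q=cloud(d,T if n=="wrist" else None); X,Y,Z=[Q[...,i] for i in range(3)]
    hsv=cv2.cvtColor(d["img"],cv2.COLOR_RGB2HSV); near=np.hypot(X-500,Y-328)<75
    m=near&(Z>1)&(Z<10)&(hsv[...,2]>150)&(hsv[...,1]<150); t=near&(Z>41)&(Z<49)
    for a in(m,t):
        p=Q[a]; print(n,len(p),cv2.minEnclosingCircle(p[:,:2].astype(np.float32)) if len(p) else "",np.percentile(p,[.5,99.5],axis=0).mean(0).round(1) if len(p) else "")
    for (x,y) in((419.7,-303),(513,-290),(608,-278)):
        p=Q[(np.hypot(X-x,Y-y)<40)&(Z>96)&(Z<116)]
        if len(p)>30: print(n,(x,y),np.percentile(p,[1,99],axis=0).mean(0).round(1))
E
```

```text
t 27.6 tcp [507.5 248.8 181.9] w 74.9 F [1.3 1.3 0.1] xdir 66.25 tilt [ 0.01   0.003 -1.   ] q [ 0.44  0.38  1.8  -0.    0.94 -0.72]
   dp units [ 1.254 -6.582 -0.274] turn [ 0.0009  0.0035 -0.368 ]
wrist 9328 ((505.1724853515625, 331.00439453125), 62.145931243896484) [498.  328.3   4.8]
wrist 4505 ((498.4293518066406, 328.5331115722656), 27.805030822753906) [498.3 328.2  44.7]
top 645 ((511.4519958496094, 321.3568115234375), 52.60551452636719) [519.  316.    5.6]
top 51 ((513.7222900390625, 315.4892578125), 21.766122817993164) [514.  315.3  44.4]
top (419.7, -303) [ 421.7 -302.5  106.2]
top (513, -290) [ 516.  -288.2  105.4]
top (608, -278) [ 610.  -276.5  107.4]
```

View pics/top6.png

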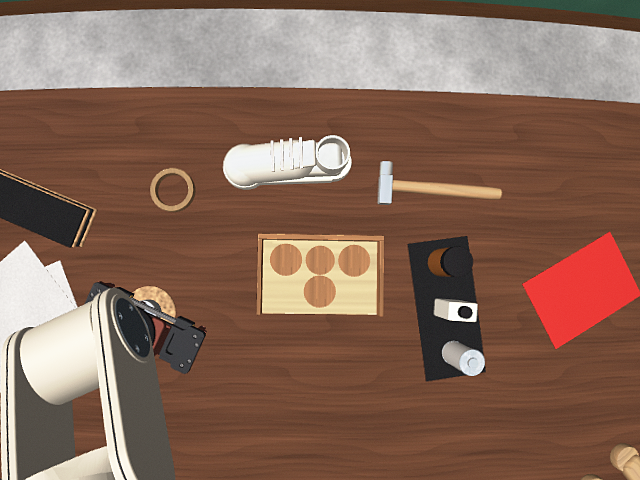

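View pics/wrist6.png

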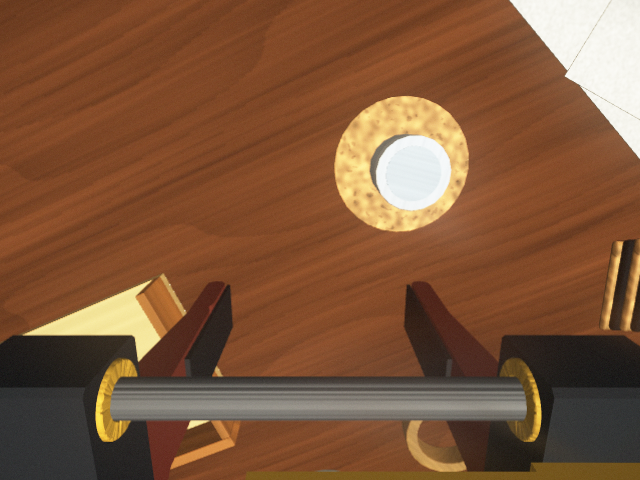

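In the same wrist view the tin is centred at (498.3,328.4) and the coaster at (498.0,328.3). The can, flask and jar stand on the mat. Now the jar goes back.

Call:
jog_arm(
  steps=[
    {"dp": [0.08,-0.35,0],"turn": [0,0.002,-0.03],"claw": 0.9},
    {"dp": [0.18,-0.8,0],"turn": [0,0.0035,-0.053],"claw": 0.9},
    {"dp": [0.18,-0.94,0],"turn": [0,0.0035,-0.053],"claw": 0.9},
  ],
)

```text
t: 27.95
ee_pos: [520.5, 170.1, 178.1]
orientation: [-1.426, -0.768, 0.776]
ft_force: [-1.1, -0.2, 0.2]
width: 78.9
```

Call:
jog_arm(
  steps=[
    {"dp": [0.08,-0.4,0],"turn": [0,0,-0.03],"claw": 0.9},
    {"dp": [0.18,-0.85,0],"turn": [0,0,-0.053],"claw": 0.9},
    {"dp": [0.18,-0.94,0],"turn": [0,0,-0.053],"claw": 0.9},
  ],
)

```text
t: 28.2
ee_pos: [535.4, 92.0, 177.7]
orientation: [-1.471, -0.637, 0.646]
ft_force: [0.1, 0.1, 0.2]
width: 79.1
```

Call:
jog_arm(
  steps=[
    {"dp": [0.08,-0.4,0],"turn": [0,0,-0.03],"claw": 0.9},
    {"dp": [0.18,-0.85,0],"turn": [0,0,-0.053],"claw": 0.9},
    {"dp": [0.18,-0.94,0],"turn": [0,0,-0.053],"claw": 0.9},
  ],
)

```text
t: 28.45
ee_pos: [550.7, 14.2, 177.4]
orientation: [-1.507, -0.507, 0.515]
ft_force: [1.0, -1.6, 0.2]
width: 79.0
```

Call:
jog_arm(
  steps=[
    {"dp": [0.08,-0.4,0],"turn": [0,0,-0.03],"claw": 0.9},
    {"dp": [0.18,-0.85,0],"turn": [0,0,-0.053],"claw": 0.9},
    {"dp": [0.18,-0.94,0],"turn": [0,0,-0.053],"claw": 0.9},
  ],
)

```text
t: 28.7
ee_pos: [566.4, -63.4, 177.3]
orientation: [-1.535, -0.377, 0.384]
ft_force: [-1.0, 0.1, 0.7]
width: 79.6
```

Call:
jog_arm(
  steps=[
    {"dp": [0.08,-0.4,0],"turn": [0,0,-0.03],"claw": 0.9},
    {"dp": [0.18,-0.85,0],"turn": [0,0,-0.053],"claw": 0.9},
    {"dp": [0.18,-0.94,0],"turn": [0,0,-0.053],"claw": 0.9},
  ],
)

```text
t: 28.95
ee_pos: [582.1, -141.1, 177.2]
orientation: [-1.555, -0.247, 0.252]
ft_force: [1.2, -0.7, 0.3]
width: 79.2
```

Call:
jog_arm(
  steps=[
    {"dp": [0.08,-0.4,0],"turn": [0,0,-0.03],"claw": 0.9},
    {"dp": [0.18,-0.85,0],"turn": [0,0,-0.053],"claw": 0.9},
    {"dp": [0.18,-0.94,0],"turn": [0,0,-0.053],"claw": 0.9},
  ],
)

```text
t: 29.2
ee_pos: [597.9, -218.7, 177.1]
orientation: [-1.567, -0.117, 0.119]
ft_force: [-0.0, -0.2, 0.2]
width: 79.1
```

```bash
python3 - <<'E'
from h import *
go((607.9,-277.7,61.5),0)
E
```

```text
t 29.2 tcp [ 597.9 -218.7  177.1] w 79.1 F [-0.  -0.2  0.2] xdir 8.62 tilt [-0.002  0.001 -1.   ] q [-0.37  0.49  1.63  0.    1.02 -0.52]
   dp units [ 0.125 -0.737 -1.445] turn [-0.0003 -0.0005 -0.0479]
```

Call:
jog_arm(
  steps=[
    {"dp": [0.06,-0.35,0],"turn": [0,0,-0.03],"claw": 0.9},
    {"dp": [0.13,-0.7,0],"turn": [0,-0.0005,-0.048],"claw": 0.9},
    {"dp": [0.13,-0.74,0],"turn": [0,-0.0005,-0.048],"claw": 0.9},
    {"dp": [0.13,-0.74,0],"turn": [0,-0.0005,-0.048],"claw": 0.9},
    {"dp": [0.13,-0.74,-0.3],"turn": [0,-0.0005,-0.048],"claw": 0.9},
    {"dp": [0.13,-0.74,-0.65],"turn": [0,-0.0005,-0.048],"claw": 0.9},
    {"dp": [0.13,-0.74,-0.65],"turn": [0,-0.0005,-0.048],"claw": 0.9},
  ],
)

```text
t: 29.78
ee_pos: [605.1, -274.0, 120.1]
orientation: [-1.566, 0.003, 0.009]
ft_force: [-2.0, 0.6, -0.4]
width: 79.1
```

```bash
python3 - <<'E'
from h import *
go((607.9,-277.7,61.5),0)
E
```

```text
t 29.78 tcp [ 605.1 -274.   120.1] w 79.1 F [-2.   0.6 -0.4] xdir 0.22 tilt [-0.008  0.005 -1.   ] q [-0.44  0.6   1.59  0.    0.96 -0.45]
   dp units [ 0.035 -0.047 -0.732] turn [-0.0017 -0.0026 -0.0012]
```

Call:
jog_arm(
  steps=[
    {"dp": [0.035,-0.047,0],"turn": [-0.0017,-0.0026,-0.0012],"claw": 0.9},
    {"dp": [0.035,-0.047,-0.3],"turn": [-0.0017,-0.0026,-0.0012],"claw": 0.9},
    {"dp": [0.035,-0.047,-0.6],"turn": [-0.0017,-0.0026,-0.0012],"claw": 0.9},
    {"dp": [0.035,-0.047,-0.72],"turn": [-0.0017,-0.0026,-0.0012],"claw": 0.9},
    {"dp": [0.035,-0.047,-0.72],"turn": [-0.0017,-0.0026,-0.0012],"claw": 0.9},
    {"dp": [0.035,-0.047,-0.72],"turn": [-0.0017,-0.0026,-0.0012],"claw": 0.9},
  ],
)

```text
t: 30.28
ee_pos: [608.3, -277.3, 63.3]
orientation: [-1.571, -0.001, 0.001]
ft_force: [0.3, -0.3, -0.1]
width: 78.7
```

```bash
python3 - <<'E'
from h import *
go((607.9,-277.7,61.8),0)
E
```

```text
t 30.28 tcp [ 608.3 -277.3   63.3] w 78.7 F [ 0.3 -0.3 -0.1] xdir 0.06 tilt [ 0. -0. -1.] q [-0.45  0.68  1.61  0.    0.85 -0.45]
   dp units [-0.005 -0.005 -0.018] turn [ 0.      0.0001 -0.0004]
```

Call:
jog_arm(
  steps=[
    {"dp": [-0.005,-0.005,-0.018],"turn": [0,0,0],"claw": 0.9},
    {"dp": [-0.005,-0.005,-0.018],"turn": [0,0,0],"claw": 0.7},
    {"dp": [-0.005,-0.005,-0.018],"turn": [0,0,0],"claw": 0.4},
    {"dp": [-0.005,-0.005,-0.018],"turn": [0,0,0],"claw": 0.4},
    {"dp": [-0.005,-0.005,-0.018],"turn": [0,0,0],"claw": 0.4},
    {"dp": [-0.005,-0.005,-0.018],"turn": [0,0,0],"claw": 0.4},
    {"dp": [-0.005,-0.005,-0.018],"turn": [0,0,0],"claw": 0.4},
  ],
)

```text
t: 30.87
ee_pos: [608.2, -277.9, 62.5]
orientation: [-1.571, -0.002, 0.0]
ft_force: [-1.7, 0.5, 5.8]
width: 57.6
```

Call:
jog_arm(
  steps=[
    {"dp": [0,0,0.1],"turn": [0,0,0],"claw": 0.4},
    {"dp": [0,0,0.3],"turn": [0,0,0],"claw": 0.4},
    {"dp": [0,0,0.6],"turn": [0,0,0],"claw": 0.4},
    {"dp": [0,0,0.9],"turn": [0,0,0],"claw": 0.4},
    {"dp": [0,0,1],"turn": [0,0,0],"claw": 0.4},
  ],
)

```text
t: 31.28
ee_pos: [609.5, -278.5, 145.7]
orientation: [-1.573, -0.004, -0.003]
ft_force: [0.6, -0.6, -3.2]
width: 57.5
```

Call:
jog_arm(
  steps=[
    {"dp": [0,0.15,0.05],"turn": [0,0,0],"claw": 0.4},
    {"dp": [0,0.4,0.1],"turn": [0,0,0],"claw": 0.4},
    {"dp": [0,0.65,0.1],"turn": [0,0,0],"claw": 0.4},
    {"dp": [0,0.85,0.1],"turn": [0,0,0],"claw": 0.4},
  ],
)

```text
t: 31.62
ee_pos: [608.5, -208.4, 152.7]
orientation: [-1.572, -0.003, -0.001]
ft_force: [-0.0, 0.1, -3.9]
width: 57.4
```

Call:
jog_arm(
  steps=[
    {"dp": [0,0.25,0],"turn": [0,0,0],"claw": 0.4},
    {"dp": [0,0.5,0],"turn": [0,0,0],"claw": 0.4},
    {"dp": [0,0.75,0],"turn": [0,0,0],"claw": 0.4},
    {"dp": [0,0.9,0],"turn": [0,0,0],"claw": 0.4},
  ],
)

```text
t: 31.95
ee_pos: [607.4, -133.6, 151.4]
orientation: [-1.571, -0.002, 0.002]
ft_force: [-0.3, 0.3, -4.1]
width: 57.9
```

```bash
python3 - <<'E'
from h import *
go((610.6,-92,150),0)
E
```

```text
t 31.95 tcp [ 607.4 -133.6  151.4] w 57.9 F [-0.3  0.3 -4.1] xdir 0.13 tilt [ 0.  0. -1.] q [-0.24  0.5   1.69  0.    0.95 -0.24]
   dp units [ 0.04   0.52  -0.018] turn [-0.      0.     -0.0007]
```

Call:
jog_arm(
  steps=[
    {"dp": [0.02,0.2,0],"turn": [0,0,0],"claw": 0.4},
    {"dp": [0.04,0.4,0],"turn": [0,0,0],"claw": 0.4},
    {"dp": [0.04,0.516,0],"turn": [0,0,0],"claw": 0.4},
    {"dp": [0.04,0.516,0],"turn": [0,0,0],"claw": 0.4},
    {"dp": [0.04,0.516,-0.2],"turn": [0,0,0],"claw": 0.4},
    {"dp": [0.04,0.516,-0.5],"turn": [0,0,0],"claw": 0.4},
    {"dp": [0.04,0.516,-0.75],"turn": [0,0,0],"claw": 0.4},
    {"dp": [0.04,0.516,-0.75],"turn": [0,0,0],"claw": 0.4},
  ],
)

```text
t: 32.62
ee_pos: [607.6, -92.6, 87.5]
orientation: [-1.57, 0.004, 0.007]
ft_force: [-2.5, -0.1, -4.6]
width: 57.6
```

```bash
python3 - <<'E'
from h import *
go((610.6,-92.3,69),0)
E
```

```text
t 32.62 tcp [607.6 -92.6  87.5] w 57.6 F [-2.5 -0.1 -4.6] xdir 0.11 tilt [-0.007  0.001 -1.   ] q [-0.17  0.59  1.73 -0.    0.84 -0.17]
   dp units [ 0.038  0.003 -0.231] turn [-0.0003 -0.0021 -0.0006]
```

Call:
jog_arm(
  steps=[
    {"dp": [0.038,0.003,-0.06],"turn": [0,-0.0021,-0.0006],"claw": 0.4},
    {"dp": [0.038,0.003,-0.12],"turn": [0,-0.0021,-0.0006],"claw": 0.4},
    {"dp": [0.038,0.003,-0.18],"turn": [0,-0.0021,-0.0006],"claw": 0.4},
    {"dp": [0.038,0.003,-0.22],"turn": [0,-0.0021,-0.0006],"claw": 0.4},
    {"dp": [0.038,0.003,-0.22],"turn": [0,-0.0021,-0.0006],"claw": 0.4},
    {"dp": [0.038,0.003,-0.22],"turn": [0,-0.0021,-0.0006],"claw": 0.4},
  ],
)

```text
t: 33.12
ee_pos: [610.9, -92.4, 70.2]
orientation: [-1.57, -0.0, -0.0]
ft_force: [-0.2, 0.2, -3.9]
width: 57.7
```

```bash
python3 - <<'E'
from h import *
go((610.6,-92.3,68.5),0)
E
```

```text
t 33.12 tcp [610.9 -92.4  70.2] w 57.7 F [-0.2  0.2 -3.9] xdir 0.01 tilt [ 0.     0.001 -1.   ] q [-0.17  0.61  1.73  0.    0.8  -0.17]
   dp units [-0.004  0.001 -0.022] turn [-0.0003  0.0001 -0.    ]
```

Call:
jog_arm(
  steps=[
    {"dp": [-0.004,0.001,-0.01],"turn": [0,0,0],"claw": 0.4},
    {"dp": [-0.004,0.001,-0.02],"turn": [0,0,0],"claw": 0.4},
    {"dp": [-0.004,0.001,-0.024],"turn": [0,0,0],"claw": 0.4},
    {"dp": [-0.004,0.001,-0.024],"turn": [0,0,0],"claw": 0.4},
  ],
)

```text
t: 33.45
ee_pos: [610.7, -92.3, 68.6]
orientation: [-1.57, -0.001, -0.001]
ft_force: [0.3, -0.7, -3.1]
width: 57.4
```

Call:
jog_arm(
  steps=[
    {"dp": [0,0,-0.006],"turn": [0,0,0],"claw": 0.4},
    {"dp": [0,0,-0.012],"turn": [0,0,0],"claw": 0.4},
    {"dp": [0,0,-0.012],"turn": [0,0,0],"claw": 0.4},
  ],
)

```text
t: 33.7
ee_pos: [610.7, -92.3, 68.5]
orientation: [-1.57, -0.001, -0.0]
ft_force: [-3.5, 1.2, 5.5]
width: 57.7
```

Call:
jog_arm(
  steps=[
    {"dp": [0,0,-0.003],"turn": [0,0,0],"claw": 0.4},
    {"dp": [0,0,-0.006],"turn": [0,0,0],"claw": 0.7},
    {"dp": [0,0,-0.006],"turn": [0,0,0],"claw": 0.85},
    {"dp": [0,0,-0.006],"turn": [0,0,0],"claw": 0.85},
    {"dp": [0,0,-0.006],"turn": [0,0,0],"claw": 0.85},
  ],
)

```text
t: 34.12
ee_pos: [611.0, -92.3, 68.1]
orientation: [-1.57, -0.001, -0.001]
ft_force: [0.4, 0.3, -0.8]
width: 74.2
```

Call:
jog_arm(
  steps=[
    {"dp": [0,0,0.1],"turn": [0,0,0],"claw": 0.85},
    {"dp": [0,0,0.4],"turn": [0,0,0],"claw": 0.85},
    {"dp": [0,0,0.8],"turn": [0,0,0],"claw": 0.85},
    {"dp": [0,0,1],"turn": [0,0,0],"claw": 0.85},
  ],
)

```text
t: 34.45
ee_pos: [612.4, -92.6, 151.5]
orientation: [-1.571, -0.004, -0.003]
ft_force: [0.6, -1.0, -0.5]
width: 74.6
```

Call:
jog_arm(
  steps=[
    {"dp": [-0.05,-0.1,0.3],"turn": [0,0,0],"claw": 0.8},
    {"dp": [-0.2,-0.4,0.5],"turn": [0,0,-0.005],"claw": 0.8},
    {"dp": [-0.35,-0.75,0.5],"turn": [0,0,-0.01],"claw": 0.7},
    {"dp": [-0.48,-1,0.5],"turn": [0,0,-0.01],"claw": 0.7},
  ],
)

```text
t: 34.78
ee_pos: [574.4, -174.1, 193.9]
orientation: [-1.572, 0.018, -0.031]
ft_force: [-0.1, 0.7, -0.6]
width: 62.9
```

Call:
jog_arm(
  steps=[
    {"dp": [-0.2,-0.4,0],"turn": [0,0,0],"claw": 0.7},
    {"dp": [-0.4,-0.8,0],"turn": [0,0,-0.005],"claw": 0.7},
    {"dp": [-0.48,-0.95,0],"turn": [0,0,-0.01],"claw": 0.7},
  ],
)

```text
t: 35.03
ee_pos: [534.5, -253.2, 194.8]
orientation: [-1.573, 0.045, -0.058]
ft_force: [0.4, 0.3, 0.3]
width: 61.5
```

```bash
python3 - <<'E'
from h import *
go((513.1,-290,140),-3.82)
d=ctrl.get_image("side"); save(d,"s7.png")
E
```

```text
t 35.03 tcp [ 534.5 -253.2  194.8] w 61.5 F [0.4 0.3 0.3] xdir -3.75 tilt [ 0.009 -0.003 -1.   ] q [-0.46  0.4   1.73  0.    0.99 -0.4 ]
   dp units [-0.267 -0.46  -0.686] turn [ 0.001   0.0027 -0.0004]
```

View pics/s7.png

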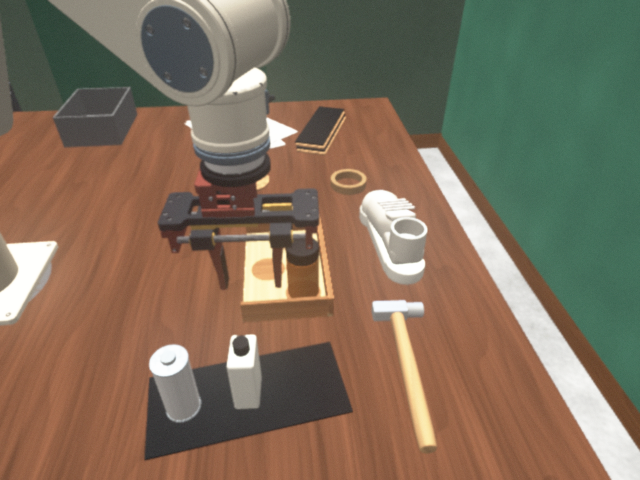

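The jar stands in its place at (303,270). The flask and can are still on the mat. Next is the flask.

Call:
jog_arm(
  steps=[
    {"dp": [-0.15,-0.25,0],"turn": [0.001,0.002,0],"claw": 0.7},
    {"dp": [-0.267,-0.46,0],"turn": [0.001,0.0027,0],"claw": 0.7},
    {"dp": [-0.267,-0.46,0],"turn": [0.001,0.0027,0],"claw": 0.7},
    {"dp": [-0.267,-0.46,-0.25],"turn": [0.001,0.0027,0],"claw": 0.7},
    {"dp": [-0.267,-0.46,-0.6],"turn": [0.001,0.0027,0],"claw": 0.7},
    {"dp": [-0.267,-0.46,-0.7],"turn": [0.001,0.0027,0],"claw": 0.7},
  ],
)

```text
t: 35.58
ee_pos: [511.8, -288.6, 135.9]
orientation: [-1.568, 0.056, -0.05]
ft_force: [-0.9, 0.8, -0.2]
width: 61.6
```

```bash
python3 - <<'E'
from h import *
go((513.1,-290,58.3),-3.82)
E
```

```text
t 35.58 tcp [ 511.8 -288.6  135.9] w 61.6 F [-0.9  0.8 -0.2] xdir -3.88 tilt [-0.003  0.002 -1.   ] q [-0.53  0.48  1.77  0.    0.89 -0.47]
   dp units [ 0.016 -0.017 -0.971] turn [-0.0008 -0.0011  0.0004]
```

Call:
jog_arm(
  steps=[
    {"dp": [0.016,-0.017,0],"turn": [-0.0008,-0.0011,0.0004],"claw": 0.7},
    {"dp": [0.016,-0.017,-0.3],"turn": [-0.0008,-0.0011,0.0004],"claw": 0.7},
    {"dp": [0.016,-0.017,-0.6],"turn": [-0.0008,-0.0011,0.0004],"claw": 0.7},
    {"dp": [0.016,-0.017,-0.6],"turn": [-0.0008,-0.0011,0.0004],"claw": 0.7},
  ],
)

```text
t: 35.92
ee_pos: [511.8, -288.2, 85.4]
orientation: [-1.568, 0.055, -0.048]
ft_force: [-0.3, -0.4, -0.0]
width: 61.6
```

Call:
jog_arm(
  steps=[
    {"dp": [0.03,-0.01,-0.15],"turn": [-0.0006,-0.0015,0],"claw": 0.7},
    {"dp": [0.03,-0.01,-0.3],"turn": [-0.0006,-0.0015,0],"claw": 0.7},
    {"dp": [0.03,-0.01,-0.37],"turn": [-0.0006,-0.0015,0],"claw": 0.7},
    {"dp": [0.03,-0.01,-0.37],"turn": [-0.0006,-0.0015,0],"claw": 0.7},
    {"dp": [0.03,-0.01,-0.37],"turn": [-0.0006,-0.0015,0],"claw": 0.7},
  ],
)

```text
t: 36.33
ee_pos: [514.4, -289.0, 56.2]
orientation: [-1.569, 0.051, -0.052]
ft_force: [0.3, -0.2, -0.5]
width: 61.5
```

```bash
python3 - <<'E'
from h import *
go((513.1,-290,58.3),-3.82)
E
```

```text
t 36.33 tcp [ 514.4 -289.    56.2] w 61.5 F [ 0.3 -0.2 -0.5] xdir -3.77 tilt [ 0.     0.001 -1.   ] q [-0.53  0.6   1.8   0.    0.74 -0.47]
   dp units [-0.016 -0.012  0.026] turn [-0.0003  0.0001 -0.0003]
```

Call:
jog_arm(
  steps=[
    {"dp": [-0.016,-0.012,0.02],"turn": [0,0,0],"claw": 0.7},
    {"dp": [-0.016,-0.012,0.02],"turn": [0,0,0],"claw": 0.45},
    {"dp": [-0.016,-0.012,0.02],"turn": [0,0,0],"claw": 0.2},
    {"dp": [-0.016,-0.012,0.02],"turn": [0,0,0],"claw": 0.2},
    {"dp": [-0.016,-0.012,0.02],"turn": [0,0,0],"claw": 0.2},
    {"dp": [-0.016,-0.012,0.02],"turn": [0,0,0],"claw": 0.2},
    {"dp": [-0.016,-0.012,0.02],"turn": [0,0,0],"claw": 0.2},
  ],
)

```text
t: 36.92
ee_pos: [513.2, -290.1, 58.1]
orientation: [-1.57, 0.051, -0.052]
ft_force: [-0.6, 0.3, 2.7]
width: 36.0
```

Call:
jog_arm(
  steps=[
    {"dp": [0,0,0.1],"turn": [0,0,0],"claw": 0.2},
    {"dp": [0,0,0.3],"turn": [0,0,0],"claw": 0.2},
    {"dp": [0,0,0.6],"turn": [0,0,0],"claw": 0.2},
    {"dp": [0,0,0.9],"turn": [0,0,0],"claw": 0.2},
    {"dp": [0,0,1],"turn": [0,0,0],"claw": 0.2},
  ],
)

```text
t: 37.33
ee_pos: [514.6, -290.9, 141.3]
orientation: [-1.571, 0.048, -0.055]
ft_force: [0.9, -0.2, -2.8]
width: 36.1
```

Call:
jog_arm(
  steps=[
    {"dp": [0,0.15,0.05],"turn": [0,0,0],"claw": 0.2},
    {"dp": [0,0.4,0.1],"turn": [0,0,0],"claw": 0.2},
    {"dp": [0,0.65,0.15],"turn": [0,0,0],"claw": 0.2},
    {"dp": [0,0.9,0.15],"turn": [0,0,0],"claw": 0.2},
  ],
)

```text
t: 37.67
ee_pos: [514.0, -217.3, 153.1]
orientation: [-1.571, 0.049, -0.055]
ft_force: [0.6, -0.3, -2.1]
width: 36.2
```

Call:
jog_arm(
  steps=[
    {"dp": [0,0.25,0],"turn": [0,0,0],"claw": 0.2},
    {"dp": [0,0.5,0],"turn": [0,0,0],"claw": 0.2},
    {"dp": [0,0.75,0],"turn": [0,0,0],"claw": 0.2},
    {"dp": [0,1,0],"turn": [0,0,0],"claw": 0.2},
  ],
)

```text
t: 38.0
ee_pos: [512.9, -135.3, 152.1]
orientation: [-1.57, 0.051, -0.054]
ft_force: [0.1, -0.1, -2.4]
width: 35.9
```

Call:
jog_arm(
  steps=[
    {"dp": [0,0.25,0],"turn": [0,0,0],"claw": 0.2},
    {"dp": [0.05,0.5,0],"turn": [0,0,0],"claw": 0.2},
    {"dp": [0.1,0.75,0],"turn": [0,0,0],"claw": 0.2},
    {"dp": [0.15,1,0],"turn": [0,0,0],"claw": 0.2},
  ],
)

```text
t: 38.33
ee_pos: [523.7, -53.5, 151.1]
orientation: [-1.57, 0.052, -0.052]
ft_force: [0.8, -0.4, -2.3]
width: 35.8
```

```bash
python3 - <<'E'
from h import *
go((610.5,44.8,150),-3.82)
E
```

```text
t 38.33 tcp [523.7 -53.5 151.1] w 35.8 F [ 0.8 -0.4 -2.3] xdir -3.8 tilt [-0.  0. -1.] q [-0.12  0.38  1.9   0.    0.86 -0.06]
   dp units [ 1.085  1.229 -0.013] turn [-0.0001 -0.0001 -0.0001]
```

Call:
jog_arm(
  steps=[
    {"dp": [0.18,0.22,0],"turn": [0,0,0],"claw": 0.2},
    {"dp": [0.36,0.44,0],"turn": [0,0,0],"claw": 0.2},
    {"dp": [0.54,0.64,0],"turn": [0,0,0],"claw": 0.2},
    {"dp": [0.6,0.7,0],"turn": [0,0,0],"claw": 0.2},
  ],
)

```text
t: 38.67
ee_pos: [572.5, 5.3, 150.3]
orientation: [-1.569, 0.051, -0.05]
ft_force: [0.4, 0.9, -2.2]
width: 35.9
```

Call:
jog_arm(
  steps=[
    {"dp": [0.2,0.22,0],"turn": [0,0,0],"claw": 0.2},
    {"dp": [0.4,0.44,0],"turn": [0,0,0],"claw": 0.2},
    {"dp": [0.5,0.55,0],"turn": [0,0,0],"claw": 0.2},
    {"dp": [0.5,0.55,0],"turn": [0,0,0],"claw": 0.2},
  ],
)

```text
t: 39.0
ee_pos: [613.1, 50.8, 149.6]
orientation: [-1.569, 0.049, -0.049]
ft_force: [0.4, -0.4, -2.1]
width: 35.8
```

```bash
python3 - <<'E'
from h import *
go((610.5,44.7,64),-3.82)
E
```

```text
t 39.0 tcp [613.1  50.8 149.6] w 35.8 F [ 0.4 -0.4 -2.1] xdir -3.58 tilt [-0.     0.001 -1.   ] q [0.06 0.5  1.7  0.   0.94 0.12]
   dp units [-0.032 -0.077 -1.07 ] turn [-0.0003 -0.0001 -0.0013]
```

Call:
jog_arm(
  steps=[
    {"dp": [-0.032,-0.077,0],"turn": [0,0,-0.0013],"claw": 0.2},
    {"dp": [-0.032,-0.077,0],"turn": [0,0,-0.0013],"claw": 0.2},
    {"dp": [-0.032,-0.077,-0.2],"turn": [0,0,-0.0013],"claw": 0.2},
    {"dp": [-0.032,-0.077,-0.5],"turn": [0,0,-0.0013],"claw": 0.2},
    {"dp": [-0.032,-0.077,-0.75],"turn": [0,0,-0.0013],"claw": 0.2},
    {"dp": [-0.032,-0.077,-0.75],"turn": [0,0,-0.0013],"claw": 0.2},
  ],
)

```text
t: 39.5
ee_pos: [606.6, 43.2, 86.0]
orientation: [-1.57, 0.06, -0.047]
ft_force: [-2.1, -0.1, -2.6]
width: 35.9
```

```bash
python3 - <<'E'
from h import *
go((610.5,44.7,64),-3.82)
E
```

```text
t 39.5 tcp [606.6  43.2  86. ] w 35.9 F [-2.1 -0.1 -2.6] xdir -3.9 tilt [-0.008  0.    -1.   ] q [0.05 0.58 1.74 0.   0.83 0.12]
   dp units [ 0.049  0.018 -0.275] turn [-0.0001 -0.0025  0.0004]
```

Call:
jog_arm(
  steps=[
    {"dp": [0.049,0.018,-0.06],"turn": [0,-0.0025,0.0004],"claw": 0.2},
    {"dp": [0.049,0.018,-0.13],"turn": [0,-0.0025,0.0004],"claw": 0.2},
    {"dp": [0.049,0.018,-0.2],"turn": [0,-0.0025,0.0004],"claw": 0.2},
    {"dp": [0.049,0.018,-0.25],"turn": [0,-0.0025,0.0004],"claw": 0.2},
    {"dp": [0.049,0.018,-0.255],"turn": [0,-0.0025,0.0004],"claw": 0.2},
    {"dp": [0.049,0.018,-0.255],"turn": [0,-0.0025,0.0004],"claw": 0.2},
  ],
)

```text
t: 40.0
ee_pos: [610.6, 44.7, 65.8]
orientation: [-1.57, 0.052, -0.053]
ft_force: [-0.3, -0.4, -2.4]
width: 35.9
```

```bash
python3 - <<'E'
from h import *
go((610.5,44.7,64),-3.82)
E
```

```text
t 40.0 tcp [610.6  44.7  65.8] w 35.9 F [-0.3 -0.4 -2.4] xdir -3.82 tilt [ 0.  0. -1.] q [0.05 0.61 1.74 0.   0.79 0.12]
   dp units [-0.002 -0.    -0.022] turn [-0.0002  0.0001 -0.    ]
```

Call:
jog_arm(
  steps=[
    {"dp": [-0.002,0,-0.01],"turn": [0,0,0],"claw": 0.2},
    {"dp": [-0.002,0,-0.02],"turn": [0,0,0],"claw": 0.2},
    {"dp": [-0.002,0,-0.026],"turn": [0,0,0],"claw": 0.2},
    {"dp": [-0.002,0,-0.028],"turn": [0,0,0],"claw": 0.2},
    {"dp": [-0.002,0,-0.028],"turn": [0,0,0],"claw": 0.2},
  ],
)

```text
t: 40.42
ee_pos: [610.7, 44.7, 64.1]
orientation: [-1.57, 0.052, -0.053]
ft_force: [-0.7, -0.1, 4.7]
width: 35.5
```

Call:
jog_arm(
  steps=[
    {"dp": [0,0,-0.002],"turn": [0,0,0],"claw": 0.2},
    {"dp": [0,0,-0.004],"turn": [0,0,0],"claw": 0.55},
    {"dp": [0,0,-0.004],"turn": [0,0,0],"claw": 0.7},
    {"dp": [0,0,-0.004],"turn": [0,0,0],"claw": 0.7},
    {"dp": [0,0,-0.004],"turn": [0,0,0],"claw": 0.7},
  ],
)

```text
t: 40.83
ee_pos: [610.8, 44.7, 63.7]
orientation: [-1.57, 0.052, -0.053]
ft_force: [-0.2, -0.2, 0.7]
width: 58.6
```

Call:
jog_arm(
  steps=[
    {"dp": [0,0,0.1],"turn": [0,0,0],"claw": 0.7},
    {"dp": [0,0,0.4],"turn": [0,0,0],"claw": 0.7},
    {"dp": [0,0,0.8],"turn": [0,0,0],"claw": 0.7},
    {"dp": [0,0,1],"turn": [0,0,0],"claw": 0.7},
  ],
)

```text
t: 41.17
ee_pos: [612.1, 44.8, 147.0]
orientation: [-1.569, 0.049, -0.056]
ft_force: [1.2, 0.4, 1.0]
width: 61.5
```

Call:
jog_arm(
  steps=[
    {"dp": [-0.1,-0.1,0.3],"turn": [0,0,0],"claw": 0.75},
    {"dp": [-0.25,-0.4,0.5],"turn": [0,0,0.005],"claw": 0.75},
    {"dp": [-0.45,-0.8,0.5],"turn": [0,0,0.01],"claw": 0.75},
    {"dp": [-0.54,-0.98,0.5],"turn": [0,0,0.01],"claw": 0.75},
  ],
)

```text
t: 41.5
ee_pos: [568.2, -35.6, 189.0]
orientation: [-1.571, 0.022, -0.032]
ft_force: [0.1, -0.0, -1.3]
width: 65.9
```

Call:
jog_arm(
  steps=[
    {"dp": [-0.25,-0.4,0],"turn": [0,0,0.005],"claw": 0.75},
    {"dp": [-0.5,-0.85,0],"turn": [0,0,0.01],"claw": 0.75},
    {"dp": [-0.54,-0.98,0],"turn": [0,0,0.01],"claw": 0.75},
  ],
)

```text
t: 41.75
ee_pos: [522.1, -117.0, 189.5]
orientation: [-1.571, -0.001, -0.007]
ft_force: [0.4, -1.2, 0.4]
width: 65.9
```

Call:
jog_arm(
  steps=[
    {"dp": [-0.25,-0.4,0],"turn": [0,0,0],"claw": 0.75},
    {"dp": [-0.5,-0.85,0],"turn": [0,0,0],"claw": 0.75},
    {"dp": [-0.54,-0.98,0],"turn": [0,0,0],"claw": 0.75},
  ],
)

```text
t: 42.0
ee_pos: [476.7, -198.2, 190.0]
orientation: [-1.572, 0.002, -0.008]
ft_force: [-0.2, 0.6, -0.2]
width: 65.8
```

```bash
python3 - <<'E'
from h import *
go((419.6,-303.1,145),0)
d=ctrl.get_image("side"); save(d,"s8.png")
E
```

```text
t 42.0 tcp [ 476.7 -198.2  190. ] w 65.8 F [-0.2  0.6 -0.2] xdir -0.36 tilt [ 0.004 -0.001 -1.   ] q [-0.42  0.31  1.9   0.    0.93 -0.41]
   dp units [-0.713 -1.311 -0.562] turn [0.0005 0.0014 0.002 ]
```

View pics/s8.png

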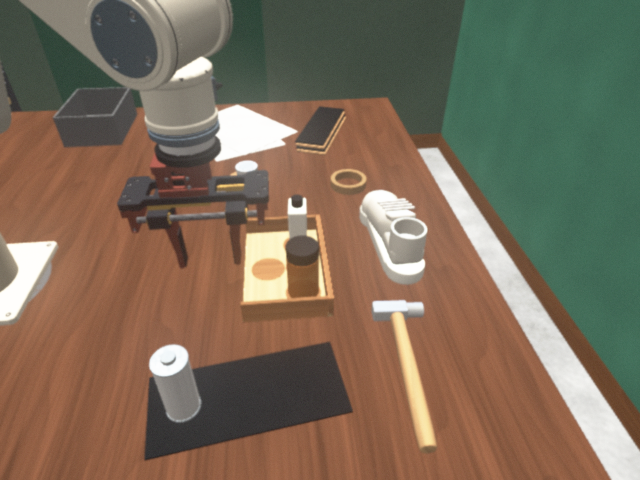

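The flask (297,215) and jar (303,268) are back in the caddy. Last is the can, at (180,385).

Call:
jog_arm(
  steps=[
    {"dp": [-0.2,-0.4,0],"turn": [0,0,0],"claw": 0.8},
    {"dp": [-0.38,-0.7,0],"turn": [0,0.001,0.002],"claw": 0.8},
    {"dp": [-0.38,-0.7,0],"turn": [0,0.001,0.002],"claw": 0.8},
  ],
)

```text
t: 42.3
ee_pos: [446.7, -256.8, 190.5]
orientation: [-1.573, 0.001, -0.005]
ft_force: [0.1, 0.1, 0.0]
width: 70.2
```

Call:
jog_arm(
  steps=[
    {"dp": [-0.2,-0.35,0],"turn": [0,0,0],"claw": 0.8},
    {"dp": [-0.33,-0.6,0],"turn": [0,0,0],"claw": 0.8},
    {"dp": [-0.33,-0.61,0],"turn": [0,0,0],"claw": 0.8},
    {"dp": [-0.33,-0.61,-0.3],"turn": [0,0,0],"claw": 0.8},
    {"dp": [-0.33,-0.61,-0.55],"turn": [0,0,0],"claw": 0.8},
    {"dp": [-0.33,-0.61,-0.55],"turn": [0,0,0],"claw": 0.8},
  ],
)

```text
t: 42.8
ee_pos: [419.6, -303.1, 143.7]
orientation: [-1.57, 0.004, -0.002]
ft_force: [-0.4, 1.1, 0.4]
width: 70.5
```

```bash
python3 - <<'E'
from h import *
go((419.7,-303.2,60.8),0)
E
```

```text
t 42.8 tcp [ 419.6 -303.1  143.7] w 70.5 F [-0.4  1.1  0.4] xdir -0.2 tilt [-0.001  0.001 -1.   ] q [-0.65  0.38  1.92  0.    0.84 -0.65]
   dp units [ 1.000e-03 -1.000e-03 -1.037e+00] turn [-0.0003 -0.0004  0.0011]
```

Call:
jog_arm(
  steps=[
    {"dp": [0,0,-0.2],"turn": [0,0,0.001],"claw": 0.8},
    {"dp": [0.01,-0.01,-0.5],"turn": [0,0,0.001],"claw": 0.8},
    {"dp": [0.02,-0.01,-0.75],"turn": [0,0,0.001],"claw": 0.8},
    {"dp": [0.02,-0.01,-0.75],"turn": [0,0,0.001],"claw": 0.8},
  ],
)

```text
t: 43.13
ee_pos: [420.7, -301.8, 81.6]
orientation: [-1.567, 0.004, 0.004]
ft_force: [-0.7, 0.4, 0.1]
width: 70.0
```

```bash
python3 - <<'E'
from h import *
go((419.7,-303.2,60.8),0)
E
```

```text
t 43.13 tcp [ 420.7 -301.8   81.6] w 70.0 F [-0.7  0.4  0.1] xdir 0.02 tilt [-0.005  0.004 -1.   ] q [-0.65  0.49  1.95  0.    0.71 -0.65]
   dp units [-0.013 -0.017 -0.26 ] turn [-0.0013 -0.0016 -0.0001]
```

Call:
jog_arm(
  steps=[
    {"dp": [-0.013,-0.017,-0.1],"turn": [-0.0013,-0.0016,0],"claw": 0.8},
    {"dp": [-0.013,-0.017,-0.2],"turn": [-0.0013,-0.0016,0],"claw": 0.8},
    {"dp": [-0.013,-0.017,-0.255],"turn": [-0.0013,-0.0016,0],"claw": 0.8},
    {"dp": [-0.013,-0.017,-0.255],"turn": [-0.0013,-0.0016,0],"claw": 0.8},
    {"dp": [-0.013,-0.017,-0.255],"turn": [-0.0013,-0.0016,0],"claw": 0.8},
  ],
)

```text
t: 43.55
ee_pos: [420.1, -303.2, 61.7]
orientation: [-1.571, -0.001, 0.0]
ft_force: [-1.1, 0.4, 0.8]
width: 70.2
```

```bash
python3 - <<'E'
from h import *
go((419.7,-303.2,60.8),0)
E
```

```text
t 43.55 tcp [ 420.1 -303.2   61.7] w 70.2 F [-1.1  0.4  0.8] xdir 0.02 tilt [ 0. -0. -1.] q [-0.65  0.52  1.96  0.    0.66 -0.65]
   dp units [-0.005 -0.001 -0.012] turn [ 0.      0.0001 -0.0001]
```

Call:
jog_arm(
  steps=[
    {"dp": [-0.005,0,-0.01],"turn": [0,0,0],"claw": 0.6},
    {"dp": [-0.005,0,-0.01],"turn": [0,0,0],"claw": 0.3},
    {"dp": [-0.005,0,-0.01],"turn": [0,0,0],"claw": 0.3},
    {"dp": [-0.005,0,-0.01],"turn": [0,0,0],"claw": 0.3},
    {"dp": [-0.005,0,-0.01],"turn": [0,0,0],"claw": 0.3},
    {"dp": [-0.005,0,-0.01],"turn": [0,0,0],"claw": 0.3},
    {"dp": [-0.005,0,-0.01],"turn": [0,0,0],"claw": 0.3},
  ],
)

```text
t: 44.13
ee_pos: [419.8, -303.3, 61.2]
orientation: [-1.571, -0.001, -0.0]
ft_force: [-1.2, 0.1, 4.5]
width: 47.8
```

Call:
jog_arm(
  steps=[
    {"dp": [0,0,0.1],"turn": [0,0,0],"claw": 0.3},
    {"dp": [0,0,0.3],"turn": [0,0,0],"claw": 0.3},
    {"dp": [0,0,0.6],"turn": [0,0,0],"claw": 0.3},
    {"dp": [0,0,0.9],"turn": [0,0,0],"claw": 0.3},
    {"dp": [0,0,1],"turn": [0,0,0],"claw": 0.3},
  ],
)

```text
t: 44.55
ee_pos: [420.9, -304.1, 144.0]
orientation: [-1.573, -0.003, -0.003]
ft_force: [1.1, -0.3, -2.1]
width: 47.5
```

Call:
jog_arm(
  steps=[
    {"dp": [0.1,0.15,0.05],"turn": [0,0,0],"claw": 0.3},
    {"dp": [0.2,0.4,0.1],"turn": [0,0,0],"claw": 0.3},
    {"dp": [0.3,0.65,0.1],"turn": [0,0,0],"claw": 0.3},
    {"dp": [0.35,0.9,0.1],"turn": [0,0,0],"claw": 0.3},
  ],
)

```text
t: 44.88
ee_pos: [449.3, -231.4, 151.9]
orientation: [-1.573, -0.003, -0.003]
ft_force: [0.7, -0.6, -2.6]
width: 48.2
```

Call:
jog_arm(
  steps=[
    {"dp": [0.1,0.25,0],"turn": [0,0,0],"claw": 0.3},
    {"dp": [0.2,0.5,0],"turn": [0,0,0],"claw": 0.3},
    {"dp": [0.28,0.75,0],"turn": [0,0,0],"claw": 0.3},
    {"dp": [0.35,0.98,0],"turn": [0,0,0],"claw": 0.3},
  ],
)

```text
t: 45.22
ee_pos: [477.1, -151.7, 151.4]
orientation: [-1.573, -0.002, -0.003]
ft_force: [-0.1, -0.5, -2.2]
width: 47.6
```

```bash
python3 - <<'E'
from h import *
go((549.1,-23.2,150),0)
E
```

```text
t 45.22 tcp [ 477.1 -151.7  151.4] w 47.6 F [-0.1 -0.5 -2.2] xdir -0.01 tilt [ 0.003 -0.002 -1.   ] q [-0.33  0.34  1.96 -0.    0.84 -0.33]
   dp units [ 0.9    1.606 -0.017] turn [0.0007 0.001  0.    ]
```

Call:
jog_arm(
  steps=[
    {"dp": [0.08,0.25,0],"turn": [0,0,0],"claw": 0.3},
    {"dp": [0.16,0.5,0],"turn": [0,0.001,0],"claw": 0.3},
    {"dp": [0.24,0.75,0],"turn": [0,0.001,0],"claw": 0.3},
    {"dp": [0.3,0.95,0],"turn": [0,0.001,0],"claw": 0.3},
  ],
)

```text
t: 45.55
ee_pos: [500.9, -74.2, 150.8]
orientation: [-1.573, 0.001, 0.001]
ft_force: [0.5, -0.3, -3.0]
width: 47.6
```

Call:
jog_arm(
  steps=[
    {"dp": [0.2,0.22,0],"turn": [0,0,0],"claw": 0.3},
    {"dp": [0.4,0.44,0],"turn": [0,0,0],"claw": 0.3},
    {"dp": [0.57,0.62,0],"turn": [0,0,0],"claw": 0.3},
    {"dp": [0.57,0.62,0],"turn": [0,0,0],"claw": 0.3},
    {"dp": [0.57,0.62,0],"turn": [0,0,0],"claw": 0.3},
  ],
)

```text
t: 45.97
ee_pos: [546.3, -23.9, 150.0]
orientation: [-1.573, 0.0, 0.004]
ft_force: [0.9, -0.4, -4.4]
width: 47.7
```

```bash
python3 - <<'E'
from h import *
go((549.1,-23.2,67),0)
E
```

```text
t 45.97 tcp [546.3 -23.9 150. ] w 47.7 F [ 0.9 -0.4 -4.4] xdir 0.12 tilt [-0.002 -0.002 -1.   ] q [-0.06  0.41  1.85 -0.    0.88 -0.06]
   dp units [ 0.035  0.008 -1.037] turn [ 0.0006 -0.0007 -0.0007]
```

Call:
jog_arm(
  steps=[
    {"dp": [0.035,0.008,0],"turn": [0.0006,-0.0007,-0.0007],"claw": 0.3},
    {"dp": [0.035,0.008,-0.2],"turn": [0.0006,-0.0007,-0.0007],"claw": 0.3},
    {"dp": [0.035,0.008,-0.5],"turn": [0.0006,-0.0007,-0.0007],"claw": 0.3},
    {"dp": [0.035,0.008,-0.75],"turn": [0.0006,-0.0007,-0.0007],"claw": 0.3},
    {"dp": [0.035,0.008,-0.75],"turn": [0.0006,-0.0007,-0.0007],"claw": 0.3},
  ],
)

```text
t: 46.38
ee_pos: [545.7, -23.8, 86.5]
orientation: [-1.57, 0.007, 0.005]
ft_force: [-1.3, -0.4, -2.3]
width: 47.8
```

```bash
python3 - <<'E'
from h import *
go((549.1,-23.2,67),0)
E
```

```text
t 46.38 tcp [545.7 -23.8  86.5] w 47.8 F [-1.3 -0.4 -2.3] xdir -0.07 tilt [-0.007  0.    -1.   ] q [-0.07  0.51  1.88 -0.    0.76 -0.06]
   dp units [ 0.043  0.008 -0.244] turn [-0.0001 -0.0022  0.0004]
```

Call:
jog_arm(
  steps=[
    {"dp": [0.043,0.008,-0.06],"turn": [0,-0.0022,0.0004],"claw": 0.3},
    {"dp": [0.043,0.008,-0.12],"turn": [0,-0.0022,0.0004],"claw": 0.3},
    {"dp": [0.043,0.008,-0.18],"turn": [0,-0.0022,0.0004],"claw": 0.3},
    {"dp": [0.043,0.008,-0.22],"turn": [0,-0.0022,0.0004],"claw": 0.3},
    {"dp": [0.043,0.008,-0.225],"turn": [0,-0.0022,0.0004],"claw": 0.3},
    {"dp": [0.043,0.008,-0.225],"turn": [0,-0.0022,0.0004],"claw": 0.3},
  ],
)

```text
t: 46.88
ee_pos: [549.3, -23.2, 68.8]
orientation: [-1.57, -0.0, -0.0]
ft_force: [-0.5, -0.9, -3.8]
width: 47.8
```

```bash
python3 - <<'E'
from h import *
go((549.1,-23.2,67),0)
E
```

```text
t 46.88 tcp [549.3 -23.2  68.8] w 47.8 F [-0.5 -0.9 -3.8] xdir 0.0 tilt [ 0.  0. -1.] q [-0.06  0.54  1.89  0.    0.72 -0.06]
   dp units [-0.003  0.    -0.022] turn [-0.0001  0.0001 -0.    ]
```

Call:
jog_arm(
  steps=[
    {"dp": [-0.003,0,-0.01],"turn": [0,0,0],"claw": 0.3},
    {"dp": [-0.003,0,-0.02],"turn": [0,0,0],"claw": 0.3},
    {"dp": [-0.003,0,-0.026],"turn": [0,0,0],"claw": 0.3},
    {"dp": [-0.003,0,-0.028],"turn": [0,0,0],"claw": 0.3},
    {"dp": [-0.003,0,-0.028],"turn": [0,0,0],"claw": 0.3},
  ],
)

```text
t: 47.3
ee_pos: [549.3, -23.2, 67.2]
orientation: [-1.57, -0.001, -0.001]
ft_force: [-2.0, 0.6, 5.1]
width: 47.6
```

Call:
jog_arm(
  steps=[
    {"dp": [0,0,-0.002],"turn": [0,0,0],"claw": 0.3},
    {"dp": [0,0,-0.004],"turn": [0,0,0],"claw": 0.6},
    {"dp": [0,0,-0.004],"turn": [0,0,0],"claw": 0.78},
    {"dp": [0,0,-0.004],"turn": [0,0,0],"claw": 0.78},
    {"dp": [0,0,-0.004],"turn": [0,0,0],"claw": 0.78},
  ],
)

```text
t: 47.72
ee_pos: [549.5, -23.2, 67.0]
orientation: [-1.57, -0.001, -0.001]
ft_force: [-0.5, 0.7, 0.0]
width: 67.3
```

Call:
jog_arm(
  steps=[
    {"dp": [0,0,0.1],"turn": [0,0,0],"claw": 0.78},
    {"dp": [0,0,0.4],"turn": [0,0,0],"claw": 0.78},
    {"dp": [0,0,0.8],"turn": [0,0,0],"claw": 0.78},
    {"dp": [0,0,1],"turn": [0,0,0],"claw": 0.78},
  ],
)

```text
t: 48.05
ee_pos: [550.7, -23.3, 150.1]
orientation: [-1.571, -0.003, -0.003]
ft_force: [0.8, -0.2, 0.4]
width: 68.8
```

Call:
jog_arm(
  steps=[
    {"dp": [0,0,0.3],"turn": [0,0,0],"claw": 0.9},
    {"dp": [-0.3,-0.3,0.7],"turn": [0,0,0],"claw": 0.9},
    {"dp": [-0.5,-0.6,0.7],"turn": [0,0,0],"claw": 0.9},
    {"dp": [-0.6,-0.9,0.7],"turn": [0,0,0],"claw": 0.9},
  ],
)

```text
t: 48.38
ee_pos: [502.0, -95.9, 208.8]
orientation: [-1.571, -0.007, -0.005]
ft_force: [-0.5, 0.3, 0.1]
width: 79.2
```

Call:
jog_arm(
  steps=[
    {"dp": [-0.3,-0.4,0],"turn": [0,0,0],"claw": 0.9},
    {"dp": [-0.5,-0.8,0],"turn": [0,0,0],"claw": 0.9},
    {"dp": [-0.5,-1,0],"turn": [0,0,0],"claw": 0.9},
  ],
)

```text
t: 48.63
ee_pos: [459.2, -177.9, 209.5]
orientation: [-1.572, -0.005, -0.005]
ft_force: [0.4, -0.2, -0.3]
width: 79.2
```

Call:
jog_arm(
  steps=[
    {"dp": [-0.2,-0.4,0],"turn": [0,0,0],"claw": 0.9},
    {"dp": [-0.4,-0.8,0],"turn": [0,0,0],"claw": 0.9},
    {"dp": [-0.5,-1,0],"turn": [0,0,0],"claw": 0.9},
  ],
)

```text
t: 48.88
ee_pos: [417.7, -260.4, 210.2]
orientation: [-1.573, -0.005, -0.006]
ft_force: [0.7, 0.3, -0.0]
width: 78.7
```

Call:
jog_arm(
  steps=[
    {"dp": [-0.2,-0.4,0],"turn": [0,0,0],"claw": 0.9},
    {"dp": [-0.4,-0.8,0],"turn": [0,0,0],"claw": 0.9},
    {"dp": [-0.5,-1,0],"turn": [0,0,0],"claw": 0.9},
  ],
)

```text
t: 49.13
ee_pos: [376.4, -343.2, 211.1]
orientation: [-1.575, -0.004, -0.008]
ft_force: [0.4, 0.0, 1.3]
width: 79.3
```

Call:
jog_arm(
  steps=[
    {"dp": [-0.2,-0.4,0],"turn": [0,0,0],"claw": 0.9},
    {"dp": [-0.4,-0.8,0],"turn": [0,0,0],"claw": 0.9},
    {"dp": [-0.5,-1,0],"turn": [0,0,0],"claw": 0.9},
    {"dp": [-0.5,-1,0],"turn": [0,0,0],"claw": 0.9},
  ],
)

```text
t: 49.47
ee_pos: [335.0, -426.4, 211.8]
orientation: [-1.576, -0.002, -0.011]
ft_force: [0.5, 0.3, 0.4]
width: 79.2
```

```bash
python3 - <<'E'
from h import *
T,o=tcp(); print(o["t"],o["ee_pos"].round(1),o["ft_force"].round(1))
for n in("top","side"):
    d=ctrl.get_image(n); save(d,n+"9.png"); d0=dict(np.load(n+"0.npz"))
    for lab,dd in(("before",d0),("after",d)):
        Q=cloud(dd); X,Y,Z=[Q[...,i] for i in range(3)]
        reg=(X>450)&(X<680)&(Y>-200)&(Y<200)
        m=(reg&(Z>96)&(Z<125)).astype(np.uint8); k,l=cv2.connectedComponents(m)
        for i in range(1,k):
            p=Q[l==i]
            if len(p)>100:
                r=cv2.minAreaRect(p[:,:2].astype(np.float32)); print(n,lab,len(p),np.percentile(p[:,:2],[1,99],axis=0).mean(0).round(1),np.round(r[0],1),round(r[2],1),"z",np.median(p[:,2]).round(1))
    X,Y,Z=[Q[...,i] for i in range(3)]; p=Q[(np.hypot(X-500,Y-328)<60)&(Z>41)&(Z<49)]
    if len(p): print(n,"tin",cv2.minEnclosingCircle(p[:,:2].astype(np.float32)))
E
```

```text
49.4667 [ 335.  -426.4  211.8] [0.5 0.3 0.4]
top before 800 [612.4 -91. ] [612.5 -91.6] 0.9 z 120.0
top before 454 [612.6  44.6] [612.7  44.9] 86.0 z 110.0
top before 484 [550.4 -23.2] [550.3 -23.4] 0.6 z 120.2
top after 802 [612.4 -91. ] [612.5 -91.5] 0.5 z 119.9
top after 454 [613.   44.6] [612.8  44.9] 86.4 z 110.0
top after 483 [551.3 -23.2] [551.2 -23.3] 45.8 z 120.3
top tin ((501.6957702636719, 327.7680358886719), 27.930498123168945)
side before 355 [609.4  42.4] [610.1  43.9] 86.5 z 111.0
side before 546 [548.  -23.7] [548.1 -22.8] 34.1 z 120.3
side before 914 [609.5 -92.1] [609.7 -91.7] 61.3 z 120.9
side after 362 [609.8  42.4] [609.9  44.1] 85.5 z 111.2
side after 547 [548.8 -23.1] [548.6 -22.7] 80.4 z 120.3
side after 911 [609.7 -92.1] [610.1 -91.6] 81.9 z 120.9
side tin ((501.041259765625, 327.9869689941406), 28.79595947265625)
```

View pics/top9.png

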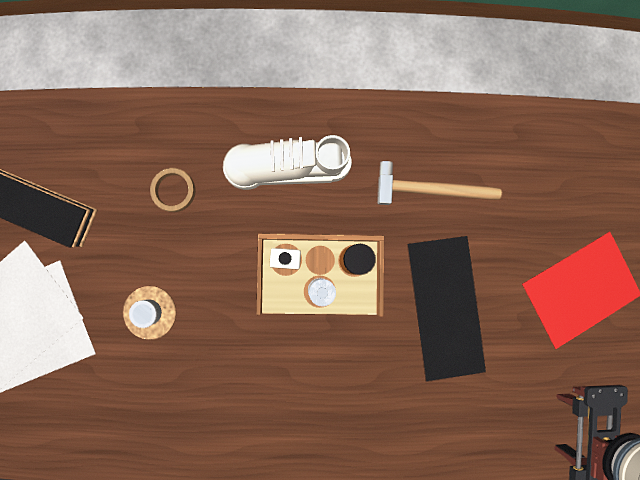

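View pics/side9.png

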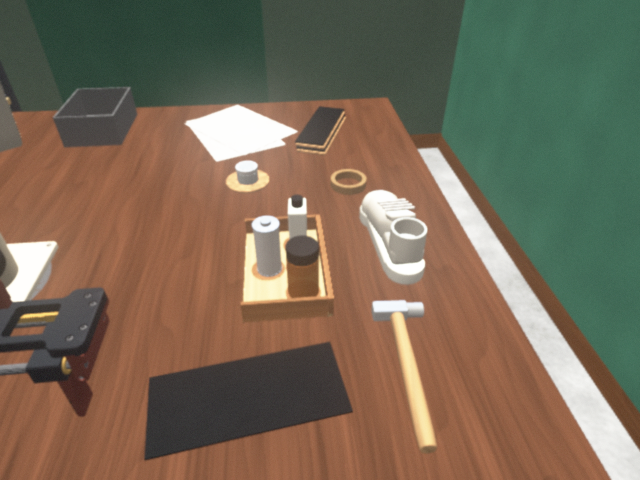

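Everything is back within 1 mm of where it started. The tin is at (144,313) on the coaster, and the bystander items are where they were. The arm is clear, so I'll hand the job in.

```bash
python3 -c "
from workcell import ctrl
print(ctrl.close_job(), ctrl.get_obs()['t'])"
```

```text
the job is handed in; nothing more can be done
the job is handed in; nothing more can be done
```

The job is done and handed in at about 49.5 s on the robot's clock. I moved the can, jar and flask to the mat, set the tin on the coaster, then put the jar, flask and can back in their own places.

- **Places in the caddy:** compared with the first pictures, the jar and flask are within about 0.5 mm of where they stood, and the can within about 1 mm. The flask's yaw is within about 1°. All three are upright.
- **Tin:** the wrist camera put it within about 0.5 mm of the coaster's centre. The top and side cameras, after the last move, agree within about 1 mm.
- **Bystanders:** the sneaker, hammer and tape roll look unmoved in the before and after pictures; I did not measure them.
- **Forces:** the highest wrist reading I saw was about 6 N, at set-down and while gripping.
- **Disagreement:** the top camera reads x about 2–3 mm higher than the wrist and side cameras throughout. I compared each camera only with itself for the checks above, so this offset cancels out.

No check failed.

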